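Load the capacitor cradle and start the fume extraction

ROBOT

A 6-joint arm with a two-finger parallel gripper is mounted at the origin on the work surface. World frame = base frame: x ahead of the robot, y to its left, z up, the work surface at z = 0. Lengths are in m, angles in rad, forces in N, time in s.
With the tool pointing down it reaches from about 0.35 to 0.775 m from the base axis. Payload 7.3 kg.
Tool frame: the origin (TCP) lies at the very end of the fingers, on their centre line; the grasp point (between the pads) lies 19 mm behind it; z points along the fingers, y is the line along which they close (so a half turn about z gives the same grasp; the last joint's range is limited). The gripper opens to 92 mm and grips with 3 to 60 N. Pads are 19 mm wide; open, the fingers measure 130 mm over their backs; the gripper's body (75 mm by 190 mm) begins 47 mm behind the grasp point.
Start: joints at [-1.345, 0.342, 1.524, -0, 1.275, -0.146], TCP at [0.191, -0.489, 0.227] pointing down, gripper open.
Joint ranges: [-2.53, 2.53], [-0.77, 2.02], [0.04, 2.7], [-1, 4.14], [0.28, 2.66], [-3.11, 3.11]. Speed limits (rad/s): [2.57, 2.57, 3.14, 3.14, 3.14, 3.14].

INTERFACE

Orientations are given as [roll, pitch, yaw] about the fixed x, y, z axes, in that order (R = Rz(yaw) Ry(pitch) Rx(roll)).
In Python, from cell import telemetry, eyes, job gives the robot as it stands.
- The arm moves only by the tool apply_moves, never from a script. Its arguments are lists of equal length, an entry for each row: "delta_pos": the shift along the world's x, y, z each as a share of 0.4 m, from -1 to 1, a list of three; "dr": the turn, a rotation vector about the world's x, y, z each as a share of 0.5 rad, from -1 to 1, a list of three; "jaw": the opening, from 0 (shut) to 1 (fully open). A call has 1 to 8 rows; each row is the pose to reach, as a shift and turn from the pose commanded when the call began; what a row does not reach only later rows make up. A row lasts 1/12 s, in which the tool goes at most 41.7 mm and 7.16 degrees, less where a joint would pass 70% of its speed; a pose out of reach is approached as far as the arm can. A call with a number of a shift or a turn outside -1 to 1 is refused whole. A call with a gripper value outside its range is refused whole. The fingers move at their own pace and stop on an object; "force" is the grip in N (left out, the last holds). Time passes only in rows, so rows that repeat a pose let the fingers close. It gives the time, the measured TCP pose, the force, the opening and the grip force at its end, in the units of the state.
- telemetry.observe(): the state, without advancing time (a new reading comes with each control period).
- eyes.read_camera(name): name is "scene" or "top" or "wrist"; returns the picture (384x512x3 uint8, red, green, blue); there is no depth.
- eyes.camera_model(name): a dict with "vertical_fov" (degrees; the focal length in pixels is half the picture's height over the tangent of half this angle, whatever the lens; pixels are square), "cx", "cy" (the principal point, pixels), "rvec" (rotation vector, rad) and "tvec" (3), from world to camera coordinates, as OpenCV has them; the wrist camera has in their place "hand_eye" (4x4, takes a point from camera to tool coordinates, whose origin is the TCP and whose axes are the flange's). Camera axes: x right, y down, z forward; pixel columns grow to the right and rows downward; lengths in m; the calibration is good to about 2 mm. A picture is of the moment at which its call begins: read the wrist's pose just before it. camera_model takes no time and is no camera call.
- job.hand_in(): hands the job in; it is judged then, once.
The state is a dict: "time": time; "qpos": joint angles; "qvel": joint speeds; "joint_efforts": joint torques, N m; "tool_pos": TCP position; "tool_rot": TCP orientation; "contact_force": force on the tool from outside, world axes, zero at the start; "torque": the same for the moment, N m; "opening": finger opening in m; "grip_force": force on a finger pad.
Only numpy, scipy, OpenCV 4.12 (cv2) and the standard library are available. Lean on these libraries where they do the work, as an engineer would, in place of code of your own. Each camera call takes 0.05 s, during which the arm holds its last target. There are 200 camera calls.

TASK

First slide the fume extractor's fader to off. Then, in any order, fit the nozzle tube onto the extractor's spigot, open foot down, until it sits fully home, and lay every capacitor can that stands in the tray on its side in a place of its own in the cradle, resting in the notches of both rails about evenly, with its brass terminals towards the extractor's side of the cradle. Only when all that is done slide the fader to full, and leave the other things on the bench where they are.

Things in the scene. Friction and masses are not known exactly. Their poses are not given: they have to be found in the camera images.
- tray: Shallow black tray fixed to the bench, 150 x 350 mm, walls 14 mm high and 5 mm thick, floor 5 mm thick. Origin: centre of its underside, on the bench. The cans stand in it in a row along its y axis, about 85 mm apart.
- cradle: Fixed: base plate 310 (x) x 110 (y) x 10 mm with two grey rails along x at y = -33 and +33 mm, 8 mm thick, 34 mm high, with V notches (flanks up to 58 mm high). Four places at x = -108, -36, +36, +108 mm: a can lies along y, centre at y = 0, axis 62 mm above the bench. Between the rails it is open down to the plate. Origin: under its centre, on the bench. -y is the side towards the extractor.
- extractor: Fixed fume extractor, a flat blue box 200 x 200 x 50 mm. Origin: centre of its underside, on the bench. On its top: a fader at x = -55 mm whose track runs along y, and a vertical round spigot at x = +45 mm, y = 0.
- spigot_foot (a point): On the spigot's axis, at its foot: the top of a 60 mm wide shoulder ring, 56 mm above the bench, on which the nozzle comes to rest. The spigot is 34 mm in diameter and rises 46 mm above this point; its last 6 mm taper to 26 mm. Axes as the extractor's.
- fader (a joint): Position of the extraction fader in m: 0 = off, at the -y end of its track; 0.09 = full, at the +y end (the extractor's axes). It stays where it is left.
- fader_top (a point): Centre of the top of the fader's grip, a black block 28 (x) x 20 (y) x 40 mm high; its top is 104 mm above the bench. Its track housing is 40 mm wide and 14 mm high on the extractor's top.
- nozzle: Loose grey tube, 46 mm outside and 38 mm inside diameter, 110 mm long, 90 g; its foot is open, its other end is crossed by two thin steel bars. Stands upright on the bench at the start. Origin: centre of its open foot; z runs along the tube to the barred end.
- can1: Loose capacitor can (may be absent): cylinder 42 mm in diameter and 100 mm long, black sleeve, about 180 g, with two brass terminals 10 mm high on its top. Stands upright in the tray at the start. Origin: centre of its underside; z runs along the can to the terminals.
- can1_mid (a point): Centre of that can, 50 mm above its origin along its z.
- can2: Loose capacitor can (may be absent): cylinder 42 mm in diameter and 100 mm long, black sleeve, about 180 g, with two brass terminals 10 mm high on its top. Stands upright in the tray at the start. Origin: centre of its underside; z runs along the can to the terminals.
- can2_mid (a point): Centre of that can, 50 mm above its origin along its z.
- can3: Loose capacitor can (may be absent): cylinder 42 mm in diameter and 100 mm long, black sleeve, about 180 g, with two brass terminals 10 mm high on its top. Stands upright in the tray at the start. Origin: centre of its underside; z runs along the can to the terminals.
- can3_mid (a point): Centre of that can, 50 mm above its origin along its z.
- can4: Loose capacitor can (may be absent): cylinder 42 mm in diameter and 100 mm long, black sleeve, about 180 g, with two brass terminals 10 mm high on its top. Stands upright in the tray at the start. Origin: centre of its underside; z runs along the can to the terminals.
- can4_mid (a point): Centre of that can, 50 mm above its origin along its z.
- solder_reel: The solder reel, 60 mm wide and 48 mm high, a bystander not to be disturbed. Origin: centre of its underside.
- tape_roll: The tape roll, a bystander not to be disturbed. Origin: on its underside.
- driver: The screwdriver, a bystander not to be disturbed. Origin: on its underside.
- flux_jar: The flux jar, a bystander not to be disturbed. Origin: on its underside.
- cleaner: The cleaner bottle, a bystander not to be disturbed. Origin: on its underside.
- meter: The multimeter, a bystander not to be disturbed. Origin: on its underside.
There are look-alikes about, which are no part of the job. Leave any purple or red look-alike of the can3 alone. Leave any purple look-alike of the can1 alone.

How it is judged:
On the way, in this order (a step that is already met when the one before it is completed fails the run):
1. the fader is at off (value of joint fader below 0.006 m), for 0.2 s.
2. the nozzle is fully home on the spigot and every can lies in the cradle, with the fader still at off (horizontal distance between nozzle and spigot_foot below 0.005 m and z of nozzle in the frame of spigot_foot below 0.004 m and angle between nozzle's own z axis and vertical below 0.08 rad and linear speed of each of nozzle, can1, can2, can3, can4 below 0.02 m/s and (x of can1_mid in the frame of cradle between -0.115 and -0.101 m or x of can1_mid in the frame of cradle between -0.043 and -0.029 m or x of can1_mid in the frame of cradle between 0.029 and 0.043 m or x of can1_mid in the frame of cradle between 0.101 and 0.115 m) and y of can1_mid in the frame of cradle between -0.015 and 0.015 m and z of can1_mid in the frame of cradle between 0.056 and 0.068 m and y of each of can1, can2, can3, can4 in the frame of cradle above 0.03 m and angle between the z axis of each of can1, can2, can3, can4 and the y axis of cradle, either way round below 0.12 rad and (x of can2_mid in the frame of cradle between -0.115 and -0.101 m or x of can2_mid in the frame of cradle between -0.043 and -0.029 m or x of can2_mid in the frame of cradle between 0.029 and 0.043 m or x of can2_mid in the frame of cradle between 0.101 and 0.115 m) and y of can2_mid in the frame of cradle between -0.015 and 0.015 m and z of can2_mid in the frame of cradle between 0.056 and 0.068 m and (x of can3_mid in the frame of cradle between -0.115 and -0.101 m or x of can3_mid in the frame of cradle between -0.043 and -0.029 m or x of can3_mid in the frame of cradle between 0.029 and 0.043 m or x of can3_mid in the frame of cradle between 0.101 and 0.115 m) and y of can3_mid in the frame of cradle between -0.015 and 0.015 m and z of can3_mid in the frame of cradle between 0.056 and 0.068 m and (x of can4_mid in the frame of cradle between -0.115 and -0.101 m or x of can4_mid in the frame of cradle between -0.043 and -0.029 m or x of can4_mid in the frame of cradle between 0.029 and 0.043 m or x of can4_mid in the frame of cradle between 0.101 and 0.115 m) and y of can4_mid in the frame of cradle between -0.015 and 0.015 m and z of can4_mid in the frame of cradle between 0.056 and 0.068 m and value of joint fader below 0.03 m), for 0.2 s.
3. the fader is at full (value of joint fader above 0.084 m), for 0.2 s.
At the end, for the whole second after the job is handed in: Fader within 6 mm of full; nozzle upright, within 4 mm of the shoulder and 5 mm of the axis; each can at rest in its own place, centre within 7 mm across, 15 mm along, 6 mm in height, within 0.12 rad of the cradle's y axis, terminals on its -y side (horizontal distance between nozzle and spigot_foot below 0.005 m and z of nozzle in the frame of spigot_foot below 0.004 m and angle between nozzle's own z axis and vertical below 0.08 rad and linear speed of each of nozzle, can1, can2, can3, can4 below 0.02 m/s and (x of can1_mid in the frame of cradle between -0.115 and -0.101 m or x of can1_mid in the frame of cradle between -0.043 and -0.029 m or x of can1_mid in the frame of cradle between 0.029 and 0.043 m or x of can1_mid in the frame of cradle between 0.101 and 0.115 m) and y of can1_mid in the frame of cradle between -0.015 and 0.015 m and z of can1_mid in the frame of cradle between 0.056 and 0.068 m and y of each of can1, can2, can3, can4 in the frame of cradle above 0.03 m and angle between the z axis of each of can1, can2, can3, can4 and the y axis of cradle, either way round below 0.12 rad and (x of can2_mid in the frame of cradle between -0.115 and -0.101 m or x of can2_mid in the frame of cradle between -0.043 and -0.029 m or x of can2_mid in the frame of cradle between 0.029 and 0.043 m or x of can2_mid in the frame of cradle between 0.101 and 0.115 m) and y of can2_mid in the frame of cradle between -0.015 and 0.015 m and z of can2_mid in the frame of cradle between 0.056 and 0.068 m and (x of can3_mid in the frame of cradle between -0.115 and -0.101 m or x of can3_mid in the frame of cradle between -0.043 and -0.029 m or x of can3_mid in the frame of cradle between 0.029 and 0.043 m or x of can3_mid in the frame of cradle between 0.101 and 0.115 m) and y of can3_mid in the frame of cradle between -0.015 and 0.015 m and z of can3_mid in the frame of cradle between 0.056 and 0.068 m and (x of can4_mid in the frame of cradle between -0.115 and -0.101 m or x of can4_mid in the frame of cradle between -0.043 and -0.029 m or x of can4_mid in the frame of cradle between 0.029 and 0.043 m or x of can4_mid in the frame of cradle between 0.101 and 0.115 m) and y of can4_mid in the frame of cradle between -0.015 and 0.015 m and z of can4_mid in the frame of cradle between 0.056 and 0.068 m and value of joint fader above 0.084 m); the robot touches nothing.
It fails at once if a bystander (reel, tape, screwdriver, jar, bottle or multimeter) is moved more than 40 mm (distance of any of solder_reel, tape_roll, driver, flux_jar, cleaner, meter from where it was at the start of the episode above 0.04 m).
Of can1, can2, can3, can4 only 2 to 4 are there at a start; the rules pass over those that are not, and their reading is None.
At some moment in a run one of can1, can2, can3, can4, nozzle may be knocked a few centimetres aside while the robot is not near it.
It also fails if it takes over 210 s, if anything falls off the work surface, if the arm or the gripper's body presses on something with over 40 N, if the wrist force passes 120 N, or if a joint passes its speed limit or range.

## Working session

There is one attempt and no reset: what is moved stays moved. The work goes in short steps, Python scripts to look and compute and a tool call to move; the robot and the scene stay as the last step left them, time stands still between calls to the robot, and variables do not carry over. Pictures are saved under pics/ and viewed, at most 14 in all, crops included, and the job is handed in when it is done.

Besides the shell and the picture viewer there is one more tool, called as name(argument=value, ...), one argument or row to a line, values as JSON. apply_moves: Moves the arm, as the interface text tells. Its arguments: {"type":"object","properties":{"delta_pos":{"type":"array"},"dr":{"type":"array"},"jaw":{"type":"array"},"force":{"type":"number"}},"required":["delta_pos","dr","jaw"]}

```bash
ls; mkdir -p pics
cat > h.py <<'E'
import numpy as np, cv2
from cell import telemetry, eyes, job
def K(m): 
    f=192/np.tan(np.radians(m["vertical_fov"])/2); return f,m["cx"],m["cy"]
def w2c(name,st=None):
    m=eyes.camera_model(name)
    if "rvec" in m:
        R=cv2.Rodrigues(np.array(m["rvec"],float))[0]; return R,np.array(m["tvec"],float).ravel(),m
    st=st or telemetry.observe()
    from scipy.spatial.transform import Rotation as Ro
    T=np.eye(4);T[:3,:3]=Ro.from_euler('xyz',st["tool_rot"]).as_matrix();T[:3,3]=st["tool_pos"]
    C=np.linalg.inv(T@np.array(m["hand_eye"])); return C[:3,:3],C[:3,3],m
def ray(name,u,v,z,st=None):
    R,t,m=w2c(name,st); f,cx,cy=K(m)
    d=R.T@np.array([(u-cx)/f,(v-cy)/f,1]); o=-R.T@t
    return o+d*(z-o[2])/d[2]
def proj(name,p,st=None):
    R,t,m=w2c(name,st); f,cx,cy=K(m); c=R@np.array(p,float)+t
    return np.array([f*c[0]/c[2]+cx,f*c[1]/c[2]+cy])
def snap(name,fn=None,crop=None,scale=1):
    im=eyes.read_camera(name)[:,:,::-1]
    if fn: save(im,fn,crop,scale)
    return im
def save(im,fn,crop=None,scale=1):
    if crop: x0,y0,x1,y1=crop; im=im[y0:y1,x0:x1]
    cv2.imwrite("pics/"+fn,cv2.resize(im,None,fx=scale,fy=scale,interpolation=cv2.INTER_CUBIC))
E
python3 - <<'E'
from h import *
a=snap("top"); b=snap("scene")
cv2.imwrite("pics/t0raw.png",a);cv2.imwrite("pics/s0raw.png",b)
save(a,"t0.png",None,1.56); save(b,"s0.png",None,1.56)
for n in("top","scene","wrist"):
    m=eyes.camera_model(n); print(n,{k:np.round(v,4).tolist() if not isinstance(v,str) else v for k,v in m.items()})
    if n!="wrist":
        R,t,_=w2c(n);print(-R.T@t)
print(telemetry.observe())
E
```

```text
pics
top {'vertical_fov': 57.744, 'cx': 257.634, 'cy': 192.1375, 'rvec': [2.2053, -2.1941, 0.1011], 'tvec': [0.0074, 0.5372, 1.1358]}
[0.46040995 0.03918984 1.16835434]
scene {'vertical_fov': 54.6095, 'cx': 251.3075, 'cy': 190.4609, 'rvec': [0.7951, 2.6586, -1.0167], 'tvec': [0.4516, -0.1673, 1.3657]}
[0.92674957 0.628554   0.91817174]
wrist {'vertical_fov': 63.4853, 'cx': 251.6245, 'cy': 191.0479, 'hand_eye': [[0.0003, -0.9624, -0.2715, 0.073], [1.0, 0.0002, 0.0002, -0.0003], [-0.0001, -0.2715, 0.9624, -0.1584], [0.0, 0.0, 0.0, 1.0]]}
{'time': 0.1, 'qpos': array([-1.34500048e+00,  3.42642127e-01,  1.52491260e+00, -5.97882807e-06,
        1.27537922e+00, -1.46010730e-01]), 'qvel': array([ 0.00028078, -0.00278313, -0.00199266, -0.00016549, -0.00043083,
       -0.00018892]), 'joint_efforts': array([ 2.29640857e-03, -4.32004917e+01, -2.44694602e+01,  7.19193416e-02,
        5.26302145e-02, -4.62736273e-05]), 'tool_pos': array([ 0.19066594, -0.48877493,  0.22612322]), 'tool_rot': array([-3.14026480e+00, -1.89491434e-04,  3.71808194e-01]), 'contact_force': array([-0.19463106,  0.17914031,  0.56451974]), 'torque': array([-0.04631297,  0.05560619,  0.00308452]), 'grip_force': 0.0, 'opening': 0.09132807811275655}
```

View pics/t0.png

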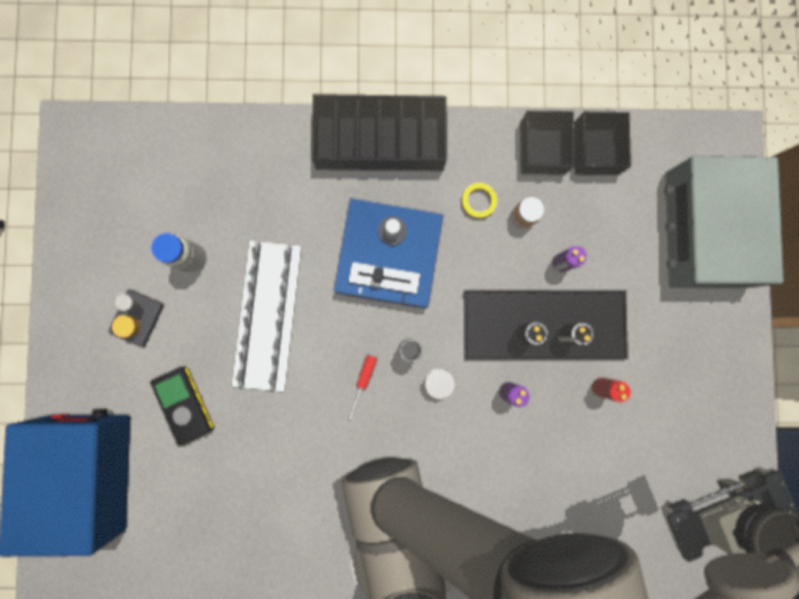

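View pics/s0.png

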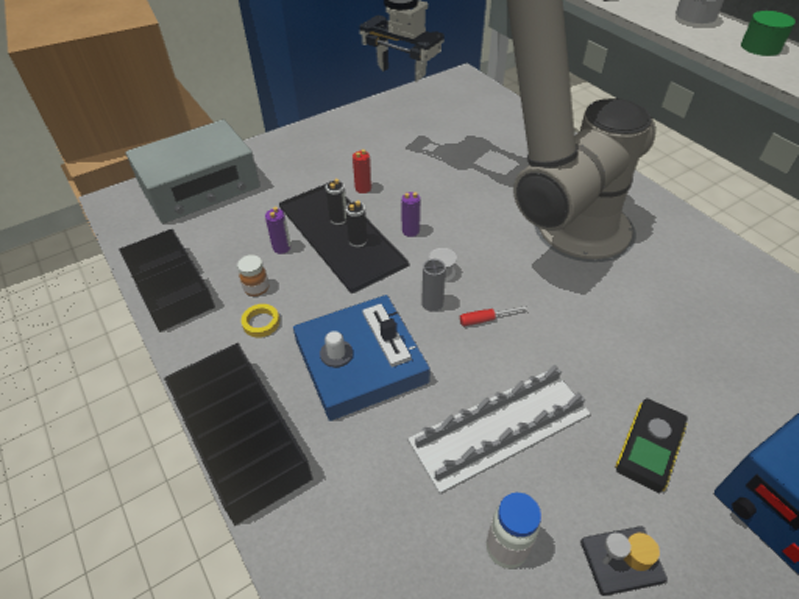

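The top picture shows two black cans in the tray at about (536,333) and (581,333). It also shows the nozzle at (409,350), the extractor at (390,253) with its fader grip at (378,275) and spigot at (392,228), and the cradle at (267,315).

Things that could be mistaken for a can: purple at (574,257), purple at (515,395) and red at (612,390). All three stand outside the tray. The white reel at (439,384) and the grey jar at (124,301) could be mistaken for the nozzle. Next is a close crop.

Run:
```python
from h import *
a=cv2.imread("pics/t0raw.png")
save(a,"c1.png",(145,120,295,260),4)   # cradle+extractor+nozzle
save(a,"c2.png",(290,150,415,270),4)
```

```text
(no output)
```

View pics/c1.png

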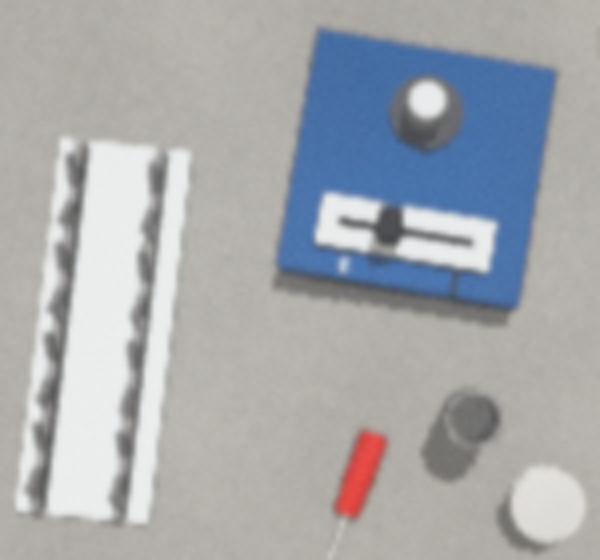

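View pics/c2.png

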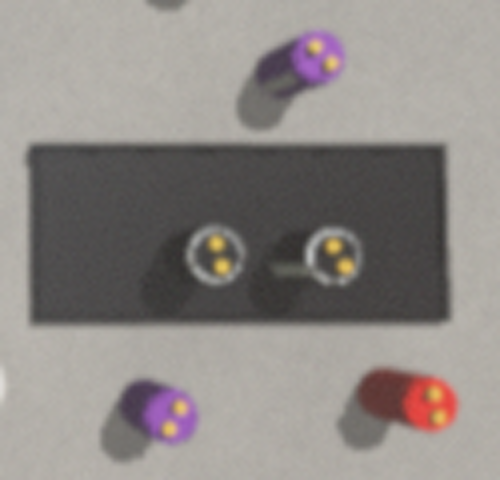

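The crop shows black-sleeved cans with white rims at (215,254) and (334,256), both in the tray. The purple and red look-alikes stand outside it. The nozzle top is at (471,417), the fader grip at (389,222) and the spigot top at (428,99).

Run:
```python
from h import *
def c(n,u,v,z,o): 
    p=ray("top",(u+.5)/4-.5+o[0],(v+.5)/4-.5+o[1],z); print(n,np.round(p,4)); return p
o=(145,120)
P=[c("cr",u,v,.01,o)[:2] for u,v in((60,137),(190,150),(150,523),(17,514))]
print("cradle ctr",np.mean(P,0),"sides",[np.linalg.norm(P[i]-P[(i+1)%4]).round(4) for i in range(4)])
d=(P[0]+P[1]-P[2]-P[3]);print("yaw",np.arctan2(d[1],d[0]))
P=[c("ex",u,v,.05,o)[:2] for u,v in((319,30),(557,70),(520,308),(279,268))]
print("ex ctr",np.mean(P,0),[np.linalg.norm(P[i]-P[(i+1)%4]).round(4) for i in range(4)])
d=(P[0]+P[1]-P[2]-P[3]);y=np.arctan2(d[1],d[0]);print("yaw",y)
R=np.array([[np.cos(y),-np.sin(y)],[np.sin(y),np.cos(y)]])
print("spigot",np.mean(P,0)+R@[.045,0],"fader0",np.mean(P,0)+R@[-.055,-.045],"fader.09",np.mean(P,0)+R@[-.055,.045])
f=c("fader",389,222,.104,o);print("fader local",R.T@(f[:2]-np.mean(P,0)))
c("spig top",428,99,.102,o);c("shoulder",426,112,.056,o);c("nozzle",471,417,.11,o);c("reel",547,504,.048,o);c("driver",372,437,.02,o);c("tip",330,555,.01,o)
o=(290,150)
c("canA",215,254,.105,o);c("canB",334,256,.105,o)
for u,v in((30,146),(445,146),(447,320),(32,322)):c("tray",u,v,.014,o)
for u,v in((320,58),(170,416),(431,404)):c("look",u,v,.1,o)
```

```text
cr [0.6636 0.3375 0.01  ]
cr [0.6536 0.2294 0.01  ]
cr [0.3447 0.2569 0.01  ]
cr [0.3518 0.3653 0.01  ]
cradle ctr [0.50343218 0.29728724] sides [np.float64(0.1086), np.float64(0.3101), np.float64(0.1087), np.float64(0.313)]
yaw -0.08892457451413216
ex [0.7462 0.1201 0.05  ]
ex [ 0.7153 -0.0739  0.05  ]
ex [ 0.5208 -0.0438  0.05  ]
ex [0.5519 0.1501 0.05  ]
ex ctr [0.63355712 0.03810933] [np.float64(0.1964), np.float64(0.1967), np.float64(0.1964), np.float64(0.1966)]
yaw -0.15315202751857102
spigot [0.6780304  0.03124439] fader0 [0.57233596 0.00202652] fader.09 [0.58606582 0.09097308]
fader [0.5835 0.061  0.104 ]
fader local [-0.05300474  0.01493494]
spig top [0.6797 0.0315 0.102 ]
shoulder [0.6785 0.0327 0.056 ]
nozzle [ 0.4347 -0.0023  0.11  ]
reel [ 0.3641 -0.0658  0.048 ]
driver [0.4159 0.0753 0.02  ]
tip [0.3189 0.1093 0.01  ]
canA [ 0.4683 -0.2511  0.105 ]
canB [ 0.4672 -0.3432  0.105 ]
tray [ 0.5583 -0.1217  0.014 ]
tray [ 0.5605 -0.4717  0.014 ]
tray [ 0.415 -0.47   0.014]
tray [ 0.4122 -0.1229  0.014 ]
look [ 0.6213 -0.3367  0.1   ]
look [ 0.3446 -0.2164  0.1   ]
look [ 0.3541 -0.4181  0.1   ]
```

apply_moves(
  delta_pos=[
    [0.5, 0.65, 0.05],
    [0.5, 0.65, 0.05],
    [0.5, 0.65, 0.05],
    [0.5, 0.65, 0.05],
    [0.5, 0.65, 0.05],
    [0.5, 0.65, 0.05],
    [0.5, 0.65, 0.05],
    [0.5, 0.65, 0.05],
  ],
  dr=[
    [0, 0, -1],
    [0, 0, -1],
    [0, 0, -1],
    [0, 0, -1],
    [0, 0, -1],
    [0, 0, -1],
    [0, 0, -1],
    [0, 0, -1],
  ],
  jaw=[0.7, 0.7, 0.7, 0.7, 0.7, 0.7, 0.7, 0.7],
  force=20,
)

```text
time: 0.77
tool_pos: [0.3869, -0.2331, 0.2463]
tool_rot: [-3.141, 0.0, -0.129]
contact_force: [-0.2, -0.5, 0.3]
opening: 0.0644
grip_force: 0.0
```

```bash
cat >> h.py <<'E'
def log():
    import json
    s=telemetry.observe(); open("kin.jsonl","a").write(json.dumps({k:np.array(s[k]).tolist() for k in("qpos","tool_pos","tool_rot")})+"\n")
    print("t%.1f"%s["time"],"q",np.round(s["qpos"],3).tolist(),"p",np.round(s["tool_pos"],4).tolist(),"r",np.round(s["tool_rot"],3).tolist(),"F",np.round(s["contact_force"],1).tolist(),"op %.4f g %.1f"%(s["opening"],s["grip_force"]))
    return s
E
python3 -c "
from h import *
log()"
```

```text
t0.8 q [-0.712, 0.191, 1.677, -0.0, 1.274, 0.987] p [0.3869, -0.2331, 0.2463] r [-3.141, 0.0, -0.129] F [-0.2, -0.5, 0.3] op 0.0644 g 0.0
```

apply_moves(
  delta_pos=[
    [0.48, 0.725, 0],
    [0.48, 0.725, 0],
    [0.48, 0.725, 0],
    [0.48, 0.725, 0],
    [0.48, 0.725, 0],
    [0.48, 0.725, 0],
    [0.48, 0.725, 0],
    [0.48, 0.725, 0],
  ],
  dr=[
    [0, 0, -0.05],
    [0, 0, -0.05],
    [0, 0, -0.05],
    [0, 0, -0.05],
    [0, 0, -0.05],
    [0, 0, -0.05],
    [0, 0, -0.05],
    [0, 0, -0.05],
  ],
  jaw=[0.7, 0.7, 0.7, 0.7, 0.7, 0.7, 0.7, 0.7],
)

```text
time: 1.43
tool_pos: [0.5708, 0.0451, 0.2459]
tool_rot: [3.141, 0.001, -0.153]
contact_force: [2.1, -0.8, -0.1]
opening: 0.0642
grip_force: 0.0
```

apply_moves(
  delta_pos=[
    [0, 0, 0],
    [0, 0, 0],
    [0, 0, 0],
  ],
  dr=[
    [0, 0, 0],
    [0, 0, 0],
    [0, 0, 0],
  ],
  jaw=[0.7, 0.7, 0.7],
)

```text
time: 1.68
tool_pos: [0.5698, 0.0428, 0.2456]
tool_rot: [3.141, 0.002, -0.153]
contact_force: [0.3, -1.1, 1.0]
opening: 0.064
grip_force: 0.0
```

```bash
python3 -c "
from h import *
s=log(); snap('wrist','w1.png',None,1.5)
print(proj('wrist',[.5835,.061,.104],s),proj('wrist',[.679,.0315,.102],s))"
```

```text
t1.7 q [-0.059, 0.416, 1.359, -0.001, 1.369, 1.665] p [0.5698, 0.0428, 0.2456] r [3.141, 0.002, -0.153] F [0.3, -1.1, 1.0] op 0.0640 g 0.0
[231.2990573  168.79229932] [245.72517336  60.92871544]
```

View pics/w1.png

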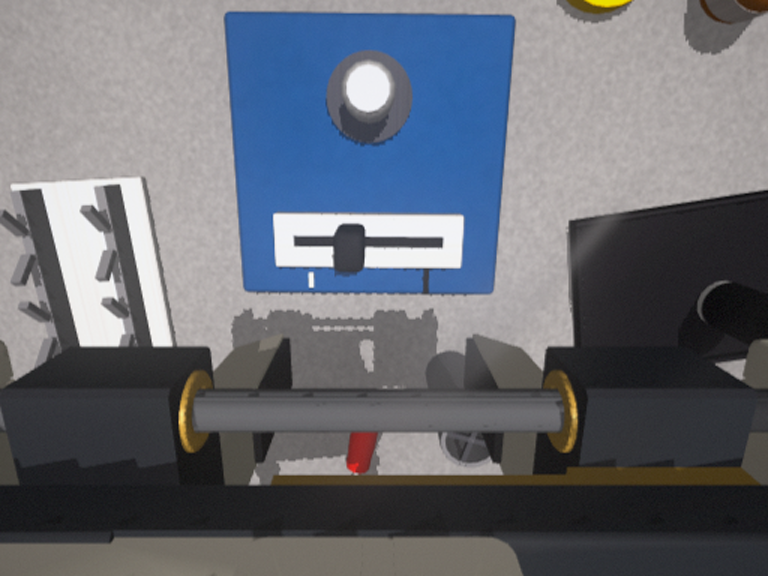

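The wrist view confirms the fader grip at (350,252), about 1.5 mm from the prediction, and the spigot top at (369,88). Next I lower over the grip.

apply_moves(
  delta_pos=[
    [0.033, 0.042, 0],
    [0.033, 0.042, -0.1],
    [0.033, 0.042, -0.2],
    [0.033, 0.042, -0.3],
    [0.033, 0.042, -0.36],
    [0.033, 0.042, -0.42],
    [0.033, 0.042, -0.42],
    [0.033, 0.042, -0.42],
  ],
  dr=[
    [0, 0, 0],
    [0, 0, 0],
    [0, 0, 0],
    [0, 0, 0],
    [0, 0, 0],
    [0, 0, 0],
    [0, 0, 0],
    [0, 0, 0],
  ],
  jaw=[0.6, 0.6, 0.6, 0.6, 0.6, 0.6, 0.6, 0.6],
)

```text
time: 2.4
tool_pos: [0.5827, 0.0584, 0.078]
tool_rot: [3.141, 0.002, -0.155]
contact_force: [0.5, -0.2, 0.8]
opening: 0.0553
grip_force: 0.0
```

apply_moves(
  delta_pos=[
    [0, 0, 0],
    [0, 0, 0],
    [0, 0, 0],
    [0, 0, 0],
    [0, 0, 0],
    [0, 0, 0],
    [0, 0, 0],
    [0, 0, 0],
  ],
  dr=[
    [0, 0, 0],
    [0, 0, 0],
    [0, 0, 0],
    [0, 0, 0],
    [0, 0, 0],
    [0, 0, 0],
    [0, 0, 0],
    [0, 0, 0],
  ],
  jaw=[0.1, 0.1, 0.1, 0.1, 0.1, 0.1, 0.1, 0.1],
)

```text
time: 3.07
tool_pos: [0.5837, 0.0599, 0.0788]
tool_rot: [-3.141, -0.001, -0.153]
contact_force: [-0.4, 0.4, 5.2]
opening: 0.02
grip_force: 20.0
```

```bash
python3 -c "
from h import *
s=log()"
```

```text
t3.1 q [-0.028, 0.602, 1.537, 0.0, 1.002, 1.696] p [0.5837, 0.0599, 0.0788] r [-3.141, -0.001, -0.153] F [-0.4, 0.4, 5.2] op 0.0200 g 20.0
```

apply_moves(
  delta_pos=[
    [-0.006, -0.037, 0],
    [-0.012, -0.074, 0],
    [-0.017, -0.111, 0],
    [-0.023, -0.148, 0],
    [-0.023, -0.148, 0],
    [-0.023, -0.148, 0],
    [-0.023, -0.148, 0],
  ],
  dr=[
    [0, 0, 0],
    [0, 0, 0],
    [0, 0, 0],
    [0, 0, 0],
    [0, 0, 0],
    [0, 0, 0],
    [0, 0, 0],
  ],
  jaw=[0.1, 0.1, 0.1, 0.1, 0.1, 0.1, 0.1],
)

```text
time: 3.65
tool_pos: [0.5745, 0.0035, 0.0788]
tool_rot: [-3.137, -0.0, -0.154]
contact_force: [-1.1, 12.6, 4.9]
opening: 0.0197
grip_force: 20.0
```

apply_moves(
  delta_pos=[
    [-0.001, -0.006, 0],
    [-0.001, -0.006, 0],
    [-0.001, -0.006, 0],
    [-0.001, -0.006, 0],
    [-0.001, -0.006, 0],
  ],
  dr=[
    [0, 0, 0],
    [0, 0, 0],
    [0, 0, 0],
    [0, 0, 0],
    [0, 0, 0],
  ],
  jaw=[0.1, 0.1, 0.1, 0.1, 0.1],
)

```text
time: 4.07
tool_pos: [0.5744, 0.0033, 0.0788]
tool_rot: [-3.134, -0.001, -0.153]
contact_force: [2.2, 20.9, 4.4]
opening: 0.0194
grip_force: 20.0
```

apply_moves(
  delta_pos=[
    [0, 0.008, 0],
    [0, 0.008, 0],
    [0, 0.008, 0],
    [0, 0.008, 0.1],
    [0, 0.008, 0.2],
    [0, 0.008, 0.3],
    [0, 0.008, 0.4],
    [0, 0.008, 0.4],
  ],
  dr=[
    [0, 0, 0],
    [0, 0, 0],
    [0, 0, 0],
    [0, 0, 0],
    [0, 0, 0],
    [0, 0, 0],
    [0, 0, 0],
    [0, 0, 0],
  ],
  jaw=[0.8, 0.8, 0.8, 0.8, 0.8, 0.8, 0.8, 0.8],
)

```text
time: 4.73
tool_pos: [0.5773, 0.0002, 0.2469]
tool_rot: [3.141, -0.015, -0.154]
contact_force: [1.2, -0.2, 1.3]
opening: 0.0687
grip_force: 0.0
```

apply_moves(
  delta_pos=[
    [-0.35, 0, 0],
    [-0.35, 0, 0],
    [-0.35, 0, 0],
    [-0.35, 0, 0],
    [-0.35, 0, 0],
    [-0.35, 0, 0],
    [-0.35, 0, 0],
  ],
  dr=[
    [0, 0, 0],
    [0, 0, 0],
    [0, 0, 0],
    [0, 0, 0],
    [0, 0, 0],
    [0, 0, 0],
    [0, 0, 0],
  ],
  jaw=[0.85, 0.85, 0.85, 0.85, 0.85, 0.85, 0.85],
)

```text
time: 5.32
tool_pos: [0.4352, 0.0009, 0.2385]
tool_rot: [3.141, -0.002, -0.154]
contact_force: [0.1, -0.3, -0.6]
opening: 0.0779
grip_force: 0.0
```

```bash
python3 -c "
from h import *
s=log(); snap('wrist','w2.png',None,1.5)
a=cv2.imread('pics/t0raw.png'); b=snap('top'); cv2.imwrite('pics/t1raw.png',b)
print(proj('wrist',[.4347,-.0023,.11],s))
# kinematic fit
import json
L=[json.loads(l) for l in open('kin.jsonl')]
A=[];y=[]
for l in L:
    q=l['qpos'];p=l['tool_pos']; a=q[1]+q[2]
    A.append([1,0,np.sin(q[1]),np.sin(a),np.cos(a)]);y.append(np.hypot(p[0],p[1])-0*p[2])
    A.append([0,1,np.cos(q[1]),np.cos(a),-np.sin(a)]);y.append(p[2])
x,r,k,sv=np.linalg.lstsq(np.array(A),np.array(y),rcond=None);print('a1,d1-L6,L2,L3,e',x,r,k,sv)
"
```

```text
t5.3 q [-0.174, 0.165, 1.732, -0.0, 1.243, 1.55] p [0.4352, 0.0009, 0.2385] r [3.141, -0.002, -0.154] F [0.1, -0.3, -0.6] op 0.0779 g 0.0
[255.07699069 183.12496929]
a1,d1-L6,L2,L3,e [ 0.00597927 -0.09374744  0.49930362  0.37993609  0.04105458] [4.72322793e-07] 5 [3.45052913 2.82205556 0.25215954 0.18974307 0.1739664 ]
```

View pics/w2.png

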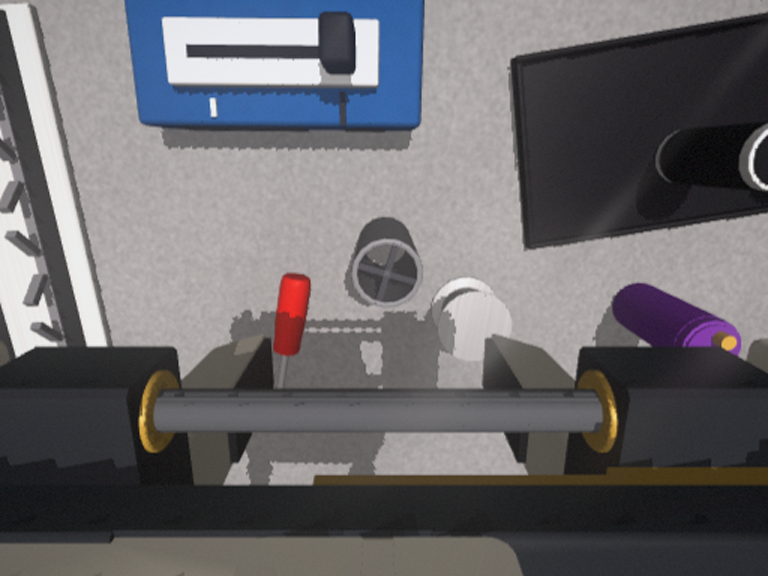

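The fader grip sits over the off mark. The nozzle's barred rim is centred at (387,271), and the reel is next to it at (475,318).

```bash
python3 -c "
from h import *
s=telemetry.observe()
print(ray('wrist',387/1.5,271/1.5,.11,s), ray('wrist',475/1.5,325/1.5,.048,s))
import json
from scipy.optimize import least_squares
L=[json.loads(l) for l in open('kin.jsonl')]
def fk(x,q):
    a1,d,L2,L3,e,off=x;a=q[1]+q[2];r=a1+L2*np.sin(q[1])+L3*np.sin(a)+e*np.cos(a)
    z=d+L2*np.cos(q[1])+L3*np.cos(a)-e*np.sin(a)
    return np.array([np.cos(q[0])*r-np.sin(q[0])*off,np.sin(q[0])*r+np.cos(q[0])*off,z])
f=lambda x:np.concatenate([fk(x,l['qpos'])-l['tool_pos'] for l in L])
r=least_squares(f,[0,0,.5,.4,0,.075]);print(r.x,np.abs(r.fun).max(), np.linalg.svd(r.jac)[1])
"
```

```text
[ 0.43655088 -0.00519944  0.11      ] [ 0.36681203 -0.06689422  0.048     ]
[ 1.33944553e-04 -9.64742362e-02  5.04357880e-01  3.79031063e-01
  4.34850057e-02  7.63291668e-02] 0.00021807652235628083 [3.45052913 2.82205556 2.         0.25215954 0.18974306 0.1739664 ]
```

apply_moves(
  delta_pos=[
    [0.002, -0.014, 0],
    [0.002, -0.014, -0.1],
    [0.002, -0.014, -0.2],
    [0.002, -0.014, -0.3],
    [0.002, -0.014, -0.36],
    [0.002, -0.014, -0.41],
    [0.002, -0.014, -0.41],
    [0.002, -0.014, -0.41],
  ],
  dr=[
    [0, 0, 0],
    [0, 0, 0],
    [0, 0, 0],
    [0, 0, 0],
    [0, 0, 0],
    [0, 0, 0],
    [0, 0, 0],
    [0, 0, 0],
  ],
  jaw=[0.85, 0.85, 0.85, 0.85, 0.85, 0.85, 0.85, 0.85],
)

```text
time: 6.08
tool_pos: [0.4347, -0.0044, 0.0736]
tool_rot: [3.142, 0.003, -0.153]
contact_force: [0.8, 0.9, 0.5]
opening: 0.0781
grip_force: 0.0
```

apply_moves(
  delta_pos=[
    [0, 0, 0],
    [0, 0, 0],
    [0, 0, 0],
    [0, 0, 0],
    [0, 0, 0],
    [0, 0, 0],
    [0, 0, 0],
    [0, 0, 0],
  ],
  dr=[
    [0, 0, 0],
    [0, 0, 0],
    [0, 0, 0],
    [0, 0, 0],
    [0, 0, 0],
    [0, 0, 0],
    [0, 0, 0],
    [0, 0, 0],
  ],
  jaw=[0.3, 0.3, 0.3, 0.3, 0.3, 0.3, 0.3, 0.3],
)

```text
time: 6.75
tool_pos: [0.435, -0.0043, 0.0747]
tool_rot: [3.141, -0.001, -0.153]
contact_force: [-0.7, 0.4, 5.2]
opening: 0.0446
grip_force: 20.0
```

apply_moves(
  delta_pos=[
    [0, 0, 0.08],
    [0, 0, 0.16],
    [0, 0, 0.24],
    [0, 0, 0.3],
    [0, 0, 0.3],
    [0, 0, 0.3],
  ],
  dr=[
    [0, 0, 0],
    [0, 0, 0],
    [0, 0, 0],
    [0, 0, 0],
    [0, 0, 0],
    [0, 0, 0],
  ],
  jaw=[0.3, 0.3, 0.3, 0.3, 0.3, 0.3],
)

```text
time: 7.25
tool_pos: [0.4351, -0.0043, 0.195]
tool_rot: [3.141, -0.002, -0.153]
contact_force: [-0.8, -1.1, -1.2]
opening: 0.0445
grip_force: 20.0
```

```bash
python3 -c "
from h import *
s=log()"
```

```text
t7.2 q [-0.186, 0.209, 1.806, -0.0, 1.124, 1.538] p [0.4351, -0.0043, 0.195] r [3.141, -0.002, -0.153] F [-0.8, -1.1, -1.2] op 0.0445 g 20.0
```

```bash
python3 -c "
from h import *
s=telemetry.observe()
w=snap('wrist'); c=snap('scene'); 
p=proj('scene',[.435,-.004,.15]); x,y=int(p[0]),int(p[1]); print(p)
A=cv2.resize(c[y-50:y+70,x-60:x+60],(400,400),interpolation=cv2.INTER_CUBIC)
B=cv2.resize(w[120:320,156:356],(400,400),interpolation=cv2.INTER_CUBIC)
cv2.imwrite('pics/n1.png',np.hstack([A,B]))
print((proj('wrist',[.435,-.0043,.195+.036],s)-[156,120])*2+[400,0])
"
```

```text
[278.89975482 160.68693015]
[591.70367134 308.88746263]
```

View pics/n1.png

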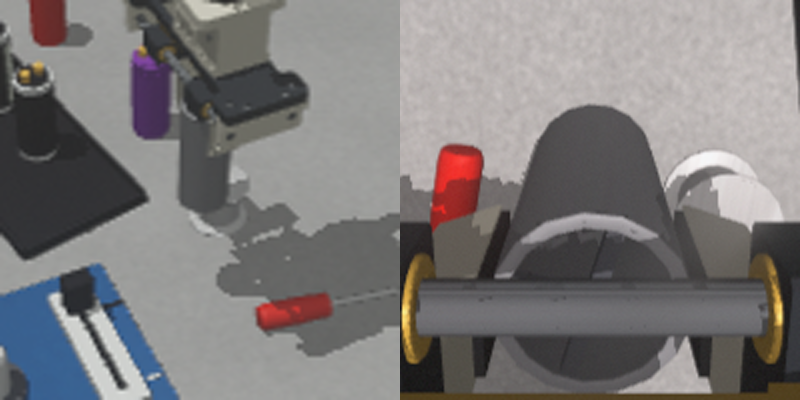

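The nozzle hangs upright in the jaws. Its rim is centred at about (593,300), so roughly 1.5 mm ahead of the tool centre.

```bash
python3 -c "
from h import *
s=dict(tool_pos=[.5698,.0428,.2456],tool_rot=[3.141,.002,-.153])
print(ray('wrist',369/1.5-.17,88/1.5-.17,.102,s),ray('wrist',369.5/1.5-.17,97/1.5-.17,.056,s))
s=dict(tool_pos=[.4352,.0009,.2385],tool_rot=[3.141,-.002,-.154])
print(proj('scene',[.68,.0315,.102]),proj('scene',[.68,.0315,.056]))
b=cv2.imread('pics/s0raw.png'); save(b,'sp.png',(185,195,245,245),8)
"
```

```text
[0.68097343 0.03103848 0.102     ] [0.68109045 0.03149712 0.056     ]
[214.01402857 214.76473935] [215.48680816 224.60989401]
```

View pics/sp.png

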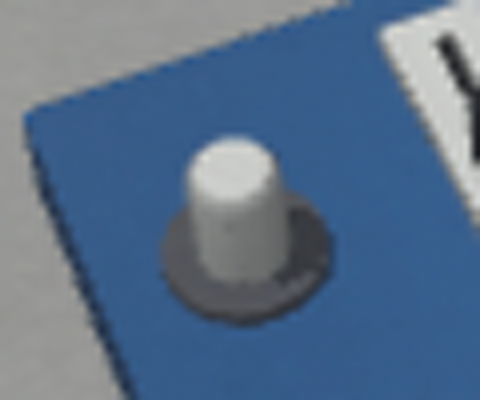

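The spigot top projects within a pixel of (236,163) in this crop. I carry the nozzle over it.

apply_moves(
  delta_pos=[
    [0, 0, 0.05],
    [0.1, 0.015, 0.05],
    [0.2, 0.03, 0.05],
    [0.3, 0.044, 0.05],
    [0.4, 0.058, 0.05],
    [0.5, 0.073, 0.05],
    [0.57, 0.083, 0.05],
    [0.609, 0.089, 0.05],
  ],
  dr=[
    [0, 0, 0],
    [0, 0, 0],
    [0, 0, 0],
    [0, 0, 0],
    [0, 0, 0],
    [0, 0, 0],
    [0, 0, 0],
    [0, 0, 0],
  ],
  jaw=[0.3, 0.3, 0.3, 0.3, 0.3, 0.3, 0.3, 0.3],
)

```text
time: 8.02
tool_pos: [0.6801, 0.0319, 0.2103]
tool_rot: [3.141, 0.004, -0.153]
contact_force: [-0.1, 0.3, -1.6]
opening: 0.0449
grip_force: 20.0
```

apply_moves(
  delta_pos=[
    [0, 0, 0],
    [0, 0, 0],
    [0, 0, 0],
    [0, 0, -0.03],
    [0, 0, -0.06],
    [0, 0, -0.09],
    [0, 0, -0.09],
    [0, 0, -0.09],
  ],
  dr=[
    [0, 0, 0],
    [0, 0, 0],
    [0, 0, 0],
    [0, 0, 0],
    [0, 0, 0],
    [0, 0, 0],
    [0, 0, 0],
    [0, 0, 0],
  ],
  jaw=[0.3, 0.3, 0.3, 0.3, 0.3, 0.3, 0.3, 0.3],
)

```text
time: 8.68
tool_pos: [0.6772, 0.0312, 0.1782]
tool_rot: [3.141, 0.002, -0.153]
contact_force: [-0.1, 0.9, -0.6]
opening: 0.0449
grip_force: 20.0
```

```bash
python3 -c "
from h import *
s=log()
c=snap('scene'); t=snap('top')
A=cv2.resize(c[170:260,165:255],(400,400),interpolation=cv2.INTER_CUBIC)
x,y=proj('top',[.68,.0313,.1]).astype(int)
B=cv2.resize(t[y-30:y+30,x-30:x+30],(400,400),interpolation=cv2.INTER_CUBIC)
cv2.imwrite('pics/n2.png',np.hstack([A,B]))"
```

```text
t8.7 q [-0.067, 0.666, 1.116, -0.0, 1.362, 1.657] p [0.6772, 0.0312, 0.1782] r [3.141, 0.002, -0.153] F [-0.1, 0.9, -0.6] op 0.0449 g 20.0
```

View pics/n2.png

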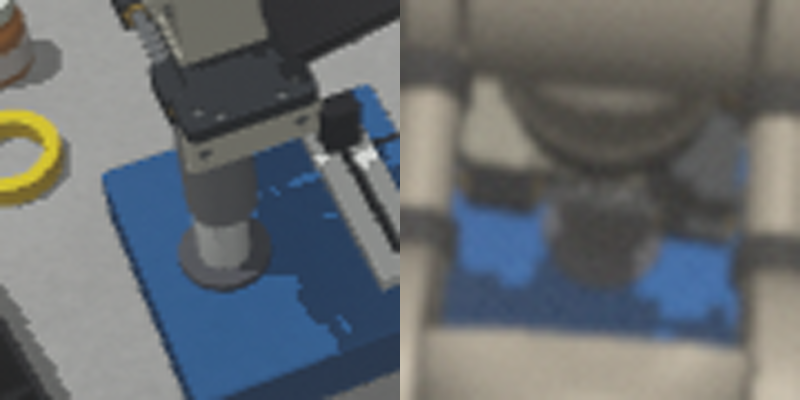

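The tube foot is centred over the spigot (about column 222 against 224). I lower it slowly.

apply_moves(
  delta_pos=[
    [0.004, 0, 0],
    [0.004, 0, 0],
    [0.004, 0, -0.015],
    [0.004, 0, -0.03],
    [0.004, 0, -0.045],
    [0.004, 0, -0.045],
    [0.004, 0, -0.045],
  ],
  dr=[
    [0, 0, 0],
    [0, 0, 0],
    [0, 0, 0],
    [0, 0, 0],
    [0, 0, 0],
    [0, 0, 0],
    [0, 0, 0],
  ],
  jaw=[0.3, 0.3, 0.3, 0.3, 0.3, 0.3, 0.3],
)

```text
time: 9.37
tool_pos: [0.6796, 0.0314, 0.1593]
tool_rot: [3.141, 0.002, -0.153]
contact_force: [0.4, 0.2, -0.3]
opening: 0.0448
grip_force: 20.0
```

apply_moves(
  delta_pos=[
    [0, 0, -0.015],
    [0, 0, -0.03],
    [0, 0, -0.045],
    [0, 0, -0.06],
    [0, 0, -0.07],
    [0, 0, -0.073],
    [0, 0, -0.073],
  ],
  dr=[
    [0, 0, 0],
    [0, 0, 0],
    [0, 0, 0],
    [0, 0, 0],
    [0, 0, 0],
    [0, 0, 0],
    [0, 0, 0],
  ],
  jaw=[0.3, 0.3, 0.3, 0.3, 0.3, 0.3, 0.3],
)

```text
time: 9.95
tool_pos: [0.6798, 0.0313, 0.1309]
tool_rot: [3.141, 0.0, -0.153]
contact_force: [0.0, -0.2, -1.0]
opening: 0.0449
grip_force: 20.0
```

apply_moves(
  delta_pos=[
    [0, 0, -0.005],
    [0, 0, -0.005],
    [0, 0, -0.005],
    [0, 0, -0.005],
  ],
  dr=[
    [0, 0, 0],
    [0, 0, 0],
    [0, 0, 0],
    [0, 0, 0],
  ],
  jaw=[0.3, 0.3, 0.3, 0.3],
)

```text
time: 10.28
tool_pos: [0.6802, 0.0312, 0.1306]
tool_rot: [3.141, -0.002, -0.153]
contact_force: [-2.8, -0.7, 6.6]
opening: 0.0449
grip_force: 20.0
```

apply_moves(
  delta_pos=[
    [0, 0, 0],
    [0, 0, 0],
    [0, 0, 0],
    [0, 0, 0],
    [0, 0, 0],
    [0, 0, 0],
    [0, 0, 0.1],
    [0, 0, 0.2],
  ],
  dr=[
    [0, 0, 0],
    [0, 0, 0],
    [0, 0, 0],
    [0, 0, 0],
    [0, 0, 0],
    [0, 0, 0],
    [0, 0, 0],
    [0, 0, 0],
  ],
  jaw=[0.85, 0.85, 0.85, 0.85, 0.85, 0.85, 0.85, 0.85],
)

```text
time: 10.95
tool_pos: [0.6783, 0.0314, 0.2069]
tool_rot: [3.141, 0.007, -0.153]
contact_force: [1.3, 0.5, -0.1]
opening: 0.0775
grip_force: 0.0
```

apply_moves(
  delta_pos=[
    [0, 0, 0.08],
    [0, 0, 0.16],
    [0, 0, 0.2],
    [0, 0, 0.2],
    [0, 0, 0.2],
  ],
  dr=[
    [0, 0, 0],
    [0, 0, 0],
    [0, 0, 0],
    [0, 0, 0],
    [0, 0, 0],
  ],
  jaw=[1, 1, 1, 1, 1],
)

```text
time: 11.37
tool_pos: [0.6801, 0.0314, 0.2896]
tool_rot: [-3.142, -0.002, -0.153]
contact_force: [0.2, -0.1, -1.3]
opening: 0.0914
grip_force: 0.0
```

```bash
python3 -c "
from h import *
s=log()
"
```

```text
t11.4 q [-0.066, 0.621, 0.898, -0.0, 1.621, 1.658] p [0.6801, 0.0314, 0.2896] r [-3.142, -0.002, -0.153] F [0.2, -0.1, -1.3] op 0.0914 g 0.0
```

apply_moves(
  delta_pos=[
    [0, 0, 0.15],
    [-0.7, -0.7, 0.15],
    [-0.7, -0.7, 0.15],
    [-0.7, -0.7, 0.15],
    [-0.7, -0.7, 0.15],
    [-0.7, -0.7, 0.15],
    [-0.7, -0.7, 0.15],
    [-0.7, -0.7, 0.15],
  ],
  dr=[
    [0, 0, 0],
    [0, 0, 0],
    [0, 0, 0],
    [0, 0, 0],
    [0, 0, 0],
    [0, 0, 0],
    [0, 0, 0],
    [0, 0, 0],
  ],
  jaw=[1, 1, 1, 1, 1, 1, 1, 1],
)

```text
time: 12.03
tool_pos: [0.4716, -0.1753, 0.3421]
tool_rot: [-3.14, 0.004, -0.153]
contact_force: [0.2, -1.5, 0.1]
opening: 0.0916
grip_force: 0.0
```

apply_moves(
  delta_pos=[
    [0, 0, 0],
    [0, 0, 0],
    [0, 0, 0],
    [0, 0, 0],
    [0, 0, 0],
    [0, 0, 0],
    [0, 0, 0],
    [0, 0, 0],
  ],
  dr=[
    [-0.53, -0.848, 0],
    [-0.53, -0.848, 0],
    [-0.53, -0.848, 0],
    [-0.53, -0.848, 0],
    [-0.53, -0.848, 0],
    [-0.53, -0.848, 0],
    [-0.53, -0.848, 0],
    [-0.53, -0.848, 0],
  ],
  jaw=[1, 1, 1, 1, 1, 1, 1, 1],
)

```text
time: 12.7
tool_pos: [0.4754, -0.1756, 0.3451]
tool_rot: [2.93, -0.455, -0.104]
contact_force: [0.2, -0.1, -0.1]
opening: 0.0919
grip_force: 0.0
```

```bash
python3 -c "
from h import *
s=log()
"
```

```text
t12.7 q [-0.482, -0.034, 1.759, -0.046, 0.919, 1.261] p [0.4754, -0.1756, 0.3451] r [2.93, -0.455, -0.104] F [0.2, -0.1, -0.1] op 0.0919 g 0.0
```

```bash
cat > kin.py <<'E'
import json,numpy as np
from scipy.optimize import least_squares
from scipy.spatial.transform import Rotation as Ro
lo=np.array([-2.53,-.77,.04,-1,.28,-3.11]);hi=np.array([2.53,2.02,2.7,4.14,2.66,3.11])
E=lambda s,a:Ro.from_euler(s,a).as_matrix()
def fk(x,q,sg=1,full=False):
    d1,L2,L3,e,off,L6,a1=x
    A=E('z',q[0]);B=A@E('y',q[1]);C=B@E('y',q[2]);W=C@E('z',sg*q[3])@E('y',q[4]);T=W@E('z',q[5]+np.pi/2)
    el=np.array([0,0,d1])+A@[a1,off,0]+B@[0,0,L2]; w=el+C@[e,0,L3]; p=w+T@[0,0,L6]
    return (p,T,el,w) if full else (p,T)
def load(): return [json.loads(l) for l in open('kin.jsonl')]
def fit():
    L=load(); out=None
    for sg in(1,-1):
        f=lambda x:np.concatenate([fk(x,l['qpos'],sg)[0]-l['tool_pos'] for l in L]+[[.003*(x[6]),.001*(x[5]-.25)]])
        r=least_squares(f,[.2,.5,.38,.04,.076,.25,0])
        rot=max(np.linalg.norm(Ro.from_matrix(fk(r.x,l['qpos'],sg)[1].T@E('xyz',l['tool_rot'])).as_rotvec()) for l in L)
        if out is None or rot<out[2]: out=(r.x,sg,rot,np.abs(r.fun).max())
    return out
def ik(x,sg,p,R,q0):
    def f(q):
        P,T=fk(x,q,sg); return np.concatenate([(P-p)*5,Ro.from_matrix(T.T@R).as_rotvec()])
    r=least_squares(f,np.clip(q0,lo+.01,hi-.01),bounds=(lo,hi)); return r.x,np.linalg.norm(r.fun)
E
python3 -c "
from kin import *
print(fit())"
```

```text
(array([2.22899800e-01, 5.06199816e-01, 3.79600039e-01, 4.65001150e-02,
       7.63999976e-02, 3.18080506e-01, 8.48288726e-08]), 1, np.float64(7.000188112868435e-16), np.float64(6.80805055589655e-05))
```

```bash
cat > plan.py <<'E'
from kin import *
X,sg,_,_=fit()
def toolR(t,k): # tool z=t, tool y=k
    t=t/np.linalg.norm(t);k=k/np.linalg.norm(k);return np.stack([np.cross(k,t),k,t],1)
def grasp(can,h,b,s,flip=1):
    c=np.array([0,0,1.]);h=np.array([np.cos(h),np.sin(h),0]);t=np.cos(b)*h-np.sin(b)*c
    g=np.array([can[0],can[1],.055+s]);return g+.019*t,toolR(t,flip*np.cross(c,h))
def place(xl,b,s,ctr=(.5034,.2973),yaw=-.089,dz=0,flip=1):
    Rc=E('z',yaw);m=Rc@[0,-1,0];t=-np.cos(b)*np.array([0,0,1])-np.sin(b)*m
    g=np.array([*ctr,.062+dz])+Rc@[xl,0,0]+s*m;return g+.019*t,toolR(t,flip*np.cross([0,0,1],m))
def sols(p,R,n=40):
    rng=np.random.default_rng(0);S=[]
    for _ in range(n):
        q,e=ik(X,sg,p,R,lo+(hi-lo)*rng.random(6))
        if e<1e-4 and not any(np.abs(q-o).max()<.01 for o in S):S.append(q)
    return S
E
python3 - <<'E'
from plan import *
b,s=np.radians(40),.014
for fl in(1,-1):
    print("flip",fl)
    for n,(p,R) in {"A":grasp((.468,-.251),-np.pi/2,b,s,fl),"B":grasp((.467,-.343),-np.pi/2,b,s,fl),
      "P-108":place(-.108,b,s,flip=fl),"P-36":place(-.036,b,s,flip=fl),"P36":place(.036,b,s,flip=fl),"P108":place(.108,b,s,flip=fl)}.items():
        for q in sols(p,R):
            w=fk(X,q,sg,True); print(n,np.round(q,2),"margin %.2f"%min((q-lo).min(),(hi-q).min()),"el z %.2f w %s"%(w[2][2],np.round(w[3],2)))
E
```

```text
flip 1
P-108 [ 0.07  0.55  2.15  1.22  0.74 -0.9 ] margin 0.46 el z 0.65 w [0.38 0.1  0.29]
P-36 [ 0.04  0.61  1.97  1.09  0.8  -0.75] margin 0.52 el z 0.64 w [0.45 0.1  0.29]
P36 [ 0.02  0.68  1.78  0.98  0.88 -0.62] margin 0.60 el z 0.62 w [0.52 0.09 0.29]
P108 [ 0.01  0.77  1.57  0.9   0.96 -0.5 ] margin 0.68 el z 0.59 w [0.59 0.08 0.29]
flip -1
P-108 [0.07 0.55 2.15 1.22 0.74 2.24] margin 0.46 el z 0.65 w [0.38 0.1  0.29]
P-36 [0.04 0.61 1.97 1.09 0.8  2.39] margin 0.52 el z 0.64 w [0.45 0.1  0.29]
P36 [0.02 0.68 1.78 0.98 0.88 2.52] margin 0.59 el z 0.62 w [0.52 0.09 0.29]
P108 [0.01 0.77 1.57 0.9  0.96 2.64] margin 0.47 el z 0.59 w [0.59 0.08 0.29]
```

Run:
```python
from plan import *
for b in (40,50):
  for hd in range(-180,180,30):
    b_=np.radians(b);s=.014
    for n,can in(("A",(.468,-.251)),("B",(.467,-.343))):
        p,R=grasp(can,np.radians(hd),b_,s)
        for q in sols(p,R,14):
            w=fk(X,q,sg,True); print(b,hd,n,np.round(q,2),"mar %.2f"%min((q-lo).min(),(hi-q).min()),"el %.2f w %s"%(w[2][2],np.round(w[3],2)))
```

```text
40 -180 A [-0.45  1.02  1.07 -0.35  1.86  1.17] mar 0.65 el 0.49 w [ 0.7  -0.25  0.26]
40 -180 B [-0.56  1.08  0.92 -0.44  1.9   1.04] mar 0.56 el 0.46 w [ 0.7  -0.34  0.26]
40 -150 A [-0.31  0.92  1.3  -0.61  1.59  0.94] mar 0.39 el 0.53 w [ 0.67 -0.14  0.26]
40 -150 B [-0.44  0.96  1.22 -0.68  1.57  0.83] mar 0.32 el 0.52 w [ 0.67 -0.23  0.26]
40 -120 A [-0.22  0.8   1.62 -0.89  1.24  0.84] mar 0.11 el 0.58 w [ 0.58 -0.05  0.26]
40 -120 B [-0.37  0.82  1.57 -0.97  1.17  0.75] mar 0.03 el 0.57 w [ 0.58 -0.14  0.26]
40 -60 A [-0.36  0.61  2.25  4.03  0.67  1.29] mar 0.11 el 0.64 w [ 0.35 -0.05  0.26]
40 -60 B [-0.59  0.62  2.19  3.79  0.59  1.31] mar 0.31 el 0.64 w [ 0.35 -0.14  0.26]
40 -30 A [-0.72  0.59  2.4   2.91  0.73  1.62] mar 0.30 el 0.64 w [ 0.27 -0.14  0.26]
40 -30 B [-0.92  0.6   2.27  2.61  0.63  1.75] mar 0.35 el 0.64 w [ 0.27 -0.23  0.26]
40 0 A [-1.03  0.6   2.28  1.89  0.76  1.89] mar 0.42 el 0.64 w [ 0.24 -0.25  0.26]
40 0 B [-1.15  0.64  2.09  1.62  0.77  2.11] mar 0.49 el 0.63 w [ 0.24 -0.34  0.26]
40 30 A [-1.1   0.67  1.99  1.16  0.99  2.15] mar 0.71 el 0.62 w [
[... 1803 characters left out ...]
.3  -0.44  0.3 ]
50 60 A [-0.98  0.71  1.68  0.67  1.19  2.29] mar 0.82 el 0.61 w [ 0.37 -0.42  0.3 ]
50 60 B [-1.06  0.8   1.46  0.6   1.33  2.32] mar 0.79 el 0.58 w [ 0.37 -0.51  0.3 ]
50 90 A [-0.88  0.82  1.42  0.43  1.49  2.1 ] mar 1.01 el 0.57 w [ 0.47 -0.44  0.3 ]
50 90 B [-0.96  0.92  1.18  0.38  1.64  2.09] mar 1.02 el 0.53 w [ 0.47 -0.54  0.3 ]
50 120 A [-0.75  0.9   1.21  0.19  1.7   1.83] mar 0.96 el 0.54 w [ 0.56 -0.42  0.3 ]
50 120 B [-0.84  1.    0.98  0.14  1.84  1.77] mar 0.82 el 0.49 w [ 0.56 -0.51  0.3 ]
50 150 A [-0.61  0.94  1.13 -0.05  1.77  1.5 ] mar 0.89 el 0.52 w [ 0.63 -0.35  0.3 ]
50 150 B [-0.71  1.03  0.93 -0.12  1.87  1.39] mar 0.79 el 0.48 w [ 0.63 -0.44  0.3 ]
```

```bash
cat >> plan.py <<'E'
def seg(q,p1,R1,n=None,verbose=True):
    "from joints q to pose: totals in move units, n calls, joint margin along the way"
    p0,R0=fk(X,q,sg);rv=Ro.from_matrix(R1@R0.T).as_rotvec();dp=p1-p0
    n=n or max(1,int(np.ceil(max(np.abs(rv).max()/.5,np.linalg.norm(rv)/.85,np.linalg.norm(dp)/.3))))
    mar=9;bad=0;zs=[]
    for i in range(1,20*n+1):
        f=i/(20*n);q,e=ik(X,sg,p0+f*dp,Ro.from_rotvec(f*rv).as_matrix()@R0,q);bad=max(bad,e);mar=min(mar,(q-lo).min(),(hi-q).min())
    if verbose: print("calls",n,"dp/call",np.round(dp/n/.4,3).tolist(),"dr/call",np.round(rv/n/.5,3).tolist(),"margin %.2f err %.4f"%(mar,bad),"q",np.round(q,2).tolist())
    return q
E
python3 - <<'E'
from plan import *
from h import telemetry,proj,snap,cv2,save
st=telemetry.observe()
b,s=np.radians(45),.015
q=st['qpos']
for hd in(-150,-135):
    p,R=grasp((.468,-.251),np.radians(hd),b,s);t=R[:,2]
    print(hd,p,"pre",p-.11*t)
    q1=seg(q,p-.11*t,R); q1=seg(q1,p,R); q1=seg(q1,p+[0,0,.15],R)
    for xl in(-.036,.108):
        pp,RR=place(xl,b,s); print("place",pp); q2=seg(q1,pp+[0,0,.12],RR); q2=seg(q2,pp,RR)
    p,R=grasp((.467,-.343),np.radians(hd),b,s)
    print("B",p); q3=seg(q1,p-.11*R[:,2],R); seg(q3,p,R)
im=snap('top'); cv2.imwrite('pics/t2raw.png',im)
for c in((.468,-.251),(.467,-.343)):print(proj('top',[*c,.105]))
save(im,'t2.png',(230,100,430,270),3)
E
```

```text
-150 [ 0.45636492 -0.25771751  0.05656497] pre [ 0.52372589 -0.21882664  0.13434672]
calls 3 dp/call [0.04, -0.036, -0.176] dr/call [-0.027, 0.847, 0.337] margin 0.47 err 0.0000 q [-0.25, 0.88, 1.08, -0.53, 1.77, 0.85]
calls 1 dp/call [-0.168, -0.097, -0.194] dr/call [-0.0, 0.0, -0.0] margin 0.43 err 0.0000 q [-0.33, 0.87, 1.34, -0.57, 1.51, 0.92]
calls 1 dp/call [-0.0, -0.0, 0.375] dr/call [-0.0, -0.0, 0.0] margin 0.43 err 0.0000 q [-0.33, 0.7, 1.24, -0.57, 1.75, 0.77]
place [0.46740339 0.29894099 0.04856497]
calls 3 dp/call [0.009, 0.464, -0.032] dr/call [0.911, -0.581, 0.498] margin 0.45 err 0.0000 q [-0.0, 0.41, 1.91, 0.98, 1.01, -0.54]
calls 1 dp/call [-0.0, -0.0, -0.3] dr/call [0.0, -0.0, 0.0] margin 0.59 err 0.0000 q [-0.0, 0.64, 1.99, 1.18, 0.87, -0.88]
place [0.61083345 0.28614191 0.04856497]
calls 3 dp/call [0.129, 0.453, -0.032] dr/call [0.911, -0.581, 0.498] margin 0.45 err 0.0000 q [-0.02, 0.62, 1.52, 0.89, 1.14, -0.38]
calls 1 dp/call [-0.0, -0.0, -0.3] dr/call [0.0, 0.0, 0.0] margin 0.72 err 0.0000 q [-0.02, 0.79, 1.59, 1.0, 1.0, -0.6]
B [ 0.45536492 -0.34971751  0.056
[... 985 characters left out ...]
 err 0.0000 q [-0.0, 0.64, 1.99, 1.18, 0.87, -0.88]
place [0.61083345 0.28614191 0.04856497]
calls 3 dp/call [0.127, 0.456, -0.032] dr/call [0.965, -0.451, 0.363] margin 0.35 err 0.0000 q [-0.02, 0.62, 1.52, 0.89, 1.14, -0.38]
calls 1 dp/call [-0.0, -0.0, -0.3] dr/call [0.0, 0.0, 0.0] margin 0.72 err 0.0000 q [-0.02, 0.79, 1.59, 1.0, 1.0, -0.6]
B [ 0.4575     -0.3525      0.05656497]
calls 1 dp/call [0.135, -0.093, -0.181] dr/call [0.0, 0.0, -0.0] margin 0.32 err 0.0000 q [-0.31, 0.8, 1.24, -0.68, 1.53, 0.65]
calls 1 dp/call [-0.137, -0.138, -0.194] dr/call [0.0, 0.0, -0.0] margin 0.25 err 0.0000 q [-0.42, 0.84, 1.42, -0.75, 1.31, 0.73]
[343.34108346 213.23692401]
[373.06886225 213.69524736]
```

View pics/t2.png

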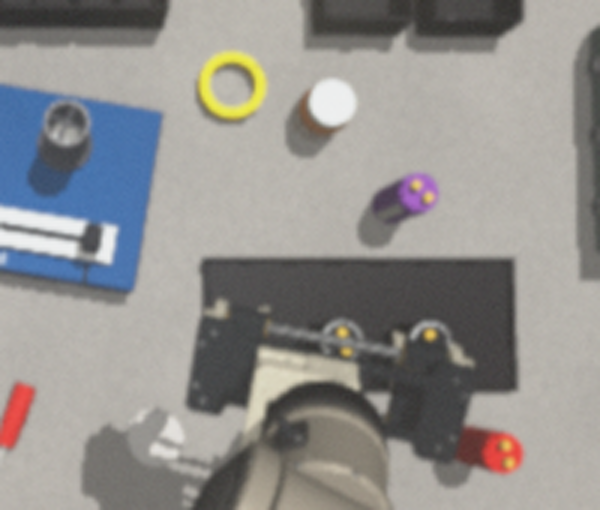

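Both cans still stand in place, at (343,335) and (430,335) in the crop, and the nozzle sits on the spigot at (67,130). I move to the tilted pre-grasp for can A.

apply_moves(
  delta_pos=[
    [0.04, -0.036, -0.05],
    [0.04, -0.036, -0.1],
    [0.04, -0.036, -0.17],
    [0.04, -0.036, -0.176],
    [0.04, -0.036, -0.176],
    [0.04, -0.036, -0.176],
    [0.04, -0.036, -0.176],
    [0.04, -0.036, -0.176],
  ],
  dr=[
    [-0.027, 0.847, 0.337],
    [-0.027, 0.847, 0.337],
    [-0.027, 0.847, 0.337],
    [-0.027, 0.847, 0.337],
    [-0.027, 0.847, 0.337],
    [-0.027, 0.847, 0.337],
    [-0.027, 0.847, 0.337],
    [-0.027, 0.847, 0.337],
  ],
  jaw=[0.72, 0.72, 0.72, 0.72, 0.72, 0.72, 0.72, 0.72],
)

```text
time: 13.42
tool_pos: [0.4899, -0.1893, 0.2749]
tool_rot: [2.908, -0.036, 0.071]
contact_force: [0.7, -0.3, -0.1]
opening: 0.066
grip_force: 0.0
```

apply_moves(
  delta_pos=[
    [0.04, -0.036, -0.05],
    [0.04, -0.036, -0.1],
    [0.04, -0.036, -0.17],
    [0.04, -0.036, -0.176],
    [0.04, -0.036, -0.176],
    [0.04, -0.036, -0.176],
    [0.04, -0.036, -0.176],
    [0.04, -0.036, -0.176],
  ],
  dr=[
    [-0.027, 0.847, 0.337],
    [-0.027, 0.847, 0.337],
    [-0.027, 0.847, 0.337],
    [-0.027, 0.847, 0.337],
    [-0.027, 0.847, 0.337],
    [-0.027, 0.847, 0.337],
    [-0.027, 0.847, 0.337],
    [-0.027, 0.847, 0.337],
  ],
  jaw=[0.72, 0.72, 0.72, 0.72, 0.72, 0.72, 0.72, 0.72],
)

```text
time: 14.08
tool_pos: [0.5059, -0.2039, 0.2056]
tool_rot: [2.962, 0.381, 0.251]
contact_force: [-0.5, 0.1, 0.4]
opening: 0.0661
grip_force: 0.0
```

apply_moves(
  delta_pos=[
    [0.04, -0.036, 0],
    [0.04, -0.036, 0],
    [0.04, -0.036, -0.05],
    [0.04, -0.036, -0.1],
    [0.04, -0.036, -0.176],
    [0.04, -0.036, -0.176],
    [0.04, -0.036, -0.176],
    [0.04, -0.036, -0.176],
  ],
  dr=[
    [-0.027, 0.847, 0.337],
    [-0.027, 0.847, 0.337],
    [-0.027, 0.847, 0.337],
    [-0.027, 0.847, 0.337],
    [-0.027, 0.847, 0.337],
    [-0.027, 0.847, 0.337],
    [-0.027, 0.847, 0.337],
    [-0.027, 0.847, 0.337],
  ],
  jaw=[0.7, 0.7, 0.7, 0.7, 0.7, 0.7, 0.7, 0.7],
)

```text
time: 14.75
tool_pos: [0.5224, -0.2186, 0.1359]
tool_rot: [3.136, 0.781, 0.52]
contact_force: [-0.0, 0.7, 0.5]
opening: 0.0643
grip_force: 0.0
```

Run:
```python
from plan import *
from h import *
s=log(); c=snap('scene'); w=snap('wrist'); t=snap('top')
p,R=grasp((.468,-.251),np.radians(-150),np.radians(45),.015)
seg(s['qpos'],p-.11*R[:,2],R);seg(s['qpos'],p,R)
A=cv2.resize(c[60:220,130:290],(390,390),interpolation=cv2.INTER_CUBIC)
B=cv2.resize(w,(400,300)); B=cv2.copyMakeBorder(B,0,90,0,0,cv2.BORDER_CONSTANT)
cv2.imwrite('pics/a1.png',np.hstack([A,B]))
```

```text
t14.8 q [-0.253, 0.869, 1.094, -0.529, 1.763, 0.853] p [0.5224, -0.2186, 0.1359] r [3.136, 0.781, 0.52] F [-0.0, 0.7, 0.5] op 0.0643 g 0.0
calls 1 dp/call [0.003, -0.001, -0.004] dr/call [0.002, 0.012, -0.0] margin 0.47 err 0.0000 q [-0.25, 0.88, 1.08, -0.53, 1.77, 0.85]
calls 1 dp/call [-0.165, -0.098, -0.198] dr/call [0.002, 0.012, -0.0] margin 0.43 err 0.0000 q [-0.33, 0.87, 1.34, -0.57, 1.51, 0.92]
```

View pics/a1.png

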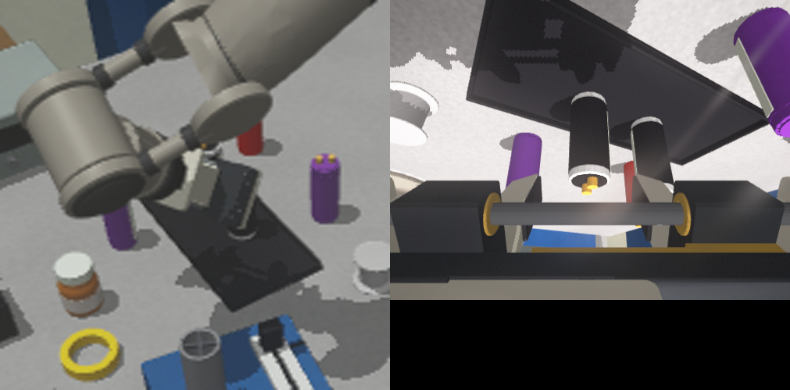

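The wrist view shows can A centred between the fingers, about (590,140) in the composite. I approach along the tool axis and grip.

apply_moves(
  delta_pos=[
    [-0.041, -0.024, -0.05],
    [-0.082, -0.049, -0.099],
    [-0.124, -0.073, -0.149],
    [-0.165, -0.098, -0.198],
    [-0.165, -0.098, -0.198],
    [-0.165, -0.098, -0.198],
    [-0.165, -0.098, -0.198],
  ],
  dr=[
    [0, 0.012, 0],
    [0, 0.012, 0],
    [0, 0.012, 0],
    [0, 0.012, 0],
    [0, 0.012, 0],
    [0, 0.012, 0],
    [0, 0.012, 0],
  ],
  jaw=[0.7, 0.7, 0.7, 0.7, 0.7, 0.7, 0.7],
)

```text
time: 15.48
tool_pos: [0.4572, -0.2574, 0.0555]
tool_rot: [3.141, 0.787, 0.524]
contact_force: [-0.3, -0.1, 1.1]
opening: 0.0641
grip_force: 0.0
```

apply_moves(
  delta_pos=[
    [0, 0, 0],
    [0, 0, 0],
    [0, 0, 0],
    [0, 0, 0],
    [0, 0, 0],
    [0, 0, 0],
    [0, 0, 0],
    [0, 0, 0],
  ],
  dr=[
    [0, 0, 0],
    [0, 0, 0],
    [0, 0, 0],
    [0, 0, 0],
    [0, 0, 0],
    [0, 0, 0],
    [0, 0, 0],
    [0, 0, 0],
  ],
  jaw=[0.3, 0.3, 0.3, 0.3, 0.3, 0.3, 0.3, 0.3],
  force=35,
)

```text
time: 16.15
tool_pos: [0.4562, -0.2572, 0.0542]
tool_rot: [-3.14, 0.789, 0.526]
contact_force: [2.3, -0.4, 4.1]
opening: 0.0418
grip_force: 34.6
```

apply_moves(
  delta_pos=[
    [0, 0, 0.05],
    [0, 0, 0.1],
    [0, 0, 0.17],
    [0, 0, 0.25],
    [0, 0, 0.33],
    [0, 0, 0.375],
    [0, 0, 0.375],
    [0, 0, 0.375],
  ],
  dr=[
    [0, 0, 0],
    [0, 0, 0],
    [0, 0, 0],
    [0, 0, 0],
    [0, 0, 0],
    [0, 0, 0],
    [0, 0, 0],
    [0, 0, 0],
  ],
  jaw=[0.3, 0.3, 0.3, 0.3, 0.3, 0.3, 0.3, 0.3],
)

```text
time: 16.82
tool_pos: [0.4559, -0.2568, 0.2035]
tool_rot: [-3.138, 0.788, 0.527]
contact_force: [-0.1, -0.5, -2.1]
opening: 0.0414
grip_force: 34.6
```

Run:
```python
from plan import *
from h import *
s=log()
pp,RR=place(-.036,np.radians(45),.015); print(pp)
q=seg(s['qpos'],pp+[0,0,.12],RR)
```

```text
t16.8 q [-0.333, 0.701, 1.244, -0.574, 1.747, 0.773] p [0.4559, -0.2568, 0.2035] r [-3.138, 0.788, 0.527] F [-0.1, -0.5, -2.1] op 0.0414 g 34.6
[0.46740339 0.29894099 0.04856497]
calls 3 dp/call [0.01, 0.463, -0.029] dr/call [0.912, -0.583, 0.496] margin 0.45 err 0.0000 q [-0.0, 0.41, 1.91, 0.98, 1.01, -0.54]
```

apply_moves(
  delta_pos=[
    [0.01, 0.1, 0.1],
    [0.01, 0.2, 0.1],
    [0.01, 0.3, 0.1],
    [0.01, 0.4, 0.1],
    [0.01, 0.463, 0.1],
    [0.01, 0.463, 0.1],
    [0.01, 0.463, 0.1],
  ],
  dr=[
    [0.182, -0.117, 0.099],
    [0.365, -0.233, 0.198],
    [0.547, -0.35, 0.298],
    [0.73, -0.466, 0.397],
    [0.912, -0.583, 0.496],
    [0.912, -0.583, 0.496],
    [0.912, -0.583, 0.496],
  ],
  jaw=[0.3, 0.3, 0.3, 0.3, 0.3, 0.3, 0.3],
)

```text
time: 17.4
tool_pos: [0.4588, -0.0711, 0.2427]
tool_rot: [-2.953, 0.273, 0.878]
contact_force: [-0.3, -0.6, -2.1]
opening: 0.0418
grip_force: 34.6
```

apply_moves(
  delta_pos=[
    [0.01, 0.1, 0],
    [0.01, 0.2, 0],
    [0.01, 0.3, 0],
    [0.01, 0.4, 0],
    [0.01, 0.463, 0],
    [0.01, 0.463, 0],
    [0.01, 0.463, 0],
  ],
  dr=[
    [0.182, -0.117, 0.099],
    [0.365, -0.233, 0.198],
    [0.547, -0.35, 0.298],
    [0.73, -0.466, 0.397],
    [0.912, -0.583, 0.496],
    [0.912, -0.583, 0.496],
    [0.912, -0.583, 0.496],
  ],
  jaw=[0.3, 0.3, 0.3, 0.3, 0.3, 0.3, 0.3],
)

```text
time: 17.98
tool_pos: [0.4632, 0.1122, 0.2421]
tool_rot: [-2.953, -0.264, 1.129]
contact_force: [0.3, -0.4, -1.0]
opening: 0.0419
grip_force: 34.6
```

apply_moves(
  delta_pos=[
    [0.01, 0.1, 0],
    [0.01, 0.2, 0],
    [0.01, 0.3, 0],
    [0.01, 0.4, 0],
    [0.01, 0.463, -0.08],
    [0.01, 0.463, -0.187],
    [0.01, 0.463, -0.187],
    [0.01, 0.463, -0.187],
  ],
  dr=[
    [0.182, -0.117, 0.099],
    [0.365, -0.233, 0.198],
    [0.547, -0.35, 0.298],
    [0.73, -0.466, 0.397],
    [0.912, -0.583, 0.496],
    [0.912, -0.583, 0.496],
    [0.912, -0.583, 0.496],
    [0.912, -0.583, 0.496],
  ],
  jaw=[0.3, 0.3, 0.3, 0.3, 0.3, 0.3, 0.3, 0.3],
)

```text
time: 18.65
tool_pos: [0.4668, 0.2977, 0.1657]
tool_rot: [-3.128, -0.782, 1.472]
contact_force: [-0.4, 0.3, -0.4]
opening: 0.0416
grip_force: 34.6
```

Run:
```python
from plan import *
from h import *
s=log()
pp,RR=place(-.036,np.radians(45),.013); print(pp)
q=seg(s['qpos'],pp+[0,0,.03],RR)
c=snap('scene'); t=snap('top')
A=cv2.resize(c[170:330,240:400],(400,400),interpolation=cv2.INTER_CUBIC)
B=cv2.resize(t[140:270,140:270],(400,400),interpolation=cv2.INTER_CUBIC)
cv2.imwrite('pics/a2.png',np.hstack([A,B]))
```

```text
t18.6 q [-0.005, 0.416, 1.912, 0.972, 1.017, -0.537] p [0.4668, 0.2977, 0.1657] r [-3.128, -0.782, 1.472] F [-0.4, 0.3, -0.4] op 0.0416 g 34.6
[0.46758115 0.30093308 0.04856497]
calls 1 dp/call [0.002, 0.008, -0.218] dr/call [0.005, -0.02, 0.001] margin 0.61 err 0.0000 q [0.0, 0.58, 1.98, 1.13, 0.89, -0.79]
```

View pics/a2.png

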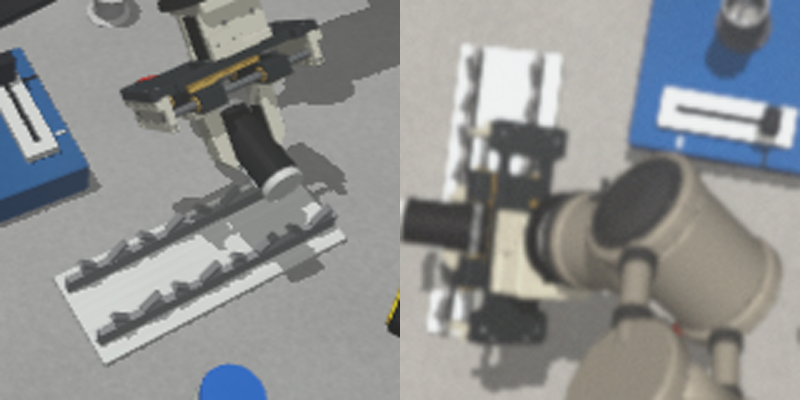

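The can is level over the cradle, and its plain bottom end points to +y at (285,178), so the terminals face -y. I lower it.

apply_moves(
  delta_pos=[
    [0.002, 0.008, -0.06],
    [0.002, 0.008, -0.12],
    [0.002, 0.008, -0.18],
    [0.002, 0.008, -0.218],
    [0.002, 0.008, -0.218],
    [0.002, 0.008, -0.218],
  ],
  dr=[
    [0.005, -0.02, 0],
    [0.005, -0.02, 0],
    [0.005, -0.02, 0],
    [0.005, -0.02, 0],
    [0.005, -0.02, 0],
    [0.005, -0.02, 0],
  ],
  jaw=[0.3, 0.3, 0.3, 0.3, 0.3, 0.3],
)

```text
time: 19.25
tool_pos: [0.4702, 0.3016, 0.0835]
tool_rot: [3.125, -0.789, 1.493]
contact_force: [0.1, 0.4, -1.4]
opening: 0.0417
grip_force: 34.6
```

apply_moves(
  delta_pos=[
    [0, 0, -0.015],
    [0, 0, -0.03],
    [0, 0, -0.045],
    [0, 0, -0.055],
    [0, 0, -0.065],
    [0, 0, -0.065],
    [0, 0, -0.065],
  ],
  dr=[
    [0, 0, 0],
    [0, 0, 0],
    [0, 0, 0],
    [0, 0, 0],
    [0, 0, 0],
    [0, 0, 0],
    [0, 0, 0],
  ],
  jaw=[0.3, 0.3, 0.3, 0.3, 0.3, 0.3, 0.3],
)

```text
time: 19.83
tool_pos: [0.4686, 0.3018, 0.0556]
tool_rot: [3.129, -0.788, 1.491]
contact_force: [-0.1, 1.5, -1.0]
opening: 0.0414
grip_force: 34.6
```

Run:
```python
from plan import *
from h import *
s=log()
pp,RR=place(-.036,np.radians(45),.013); print(pp)
q=seg(s['qpos'],pp,RR)
```

```text
t19.8 q [0.002, 0.629, 1.991, 1.181, 0.867, -0.876] p [0.4686, 0.3018, 0.0556] r [3.129, -0.788, 1.491] F [-0.1, 1.5, -1.0] op 0.0414 g 34.6
[0.46758115 0.30093308 0.04856497]
calls 1 dp/call [-0.002, -0.002, -0.018] dr/call [-0.004, 0.019, -0.0] margin 0.58 err 0.0000 q [0.0, 0.64, 1.99, 1.18, 0.86, -0.88]
```

apply_moves(
  delta_pos=[
    [-0.002, -0.002, -0.006],
    [-0.002, -0.002, -0.012],
    [-0.002, -0.002, -0.018],
    [-0.002, -0.002, -0.018],
    [-0.002, -0.002, -0.018],
  ],
  dr=[
    [-0.004, 0.019, 0],
    [-0.004, 0.019, 0],
    [-0.004, 0.019, 0],
    [-0.004, 0.019, 0],
    [-0.004, 0.019, 0],
  ],
  jaw=[0.3, 0.3, 0.3, 0.3, 0.3],
)

```text
time: 20.25
tool_pos: [0.4695, 0.301, 0.0495]
tool_rot: [3.137, -0.786, 1.484]
contact_force: [3.9, 1.1, 3.3]
opening: 0.0414
grip_force: 34.6
```

apply_moves(
  delta_pos=[
    [0, 0, 0],
    [0, 0, 0],
    [0, 0, 0],
    [0, 0, 0],
    [0, 0, 0],
    [0, 0, 0],
    [0, 0, 0],
    [0, 0, 0],
  ],
  dr=[
    [0, 0, 0],
    [0, 0, 0],
    [0, 0, 0],
    [0, 0, 0],
    [0, 0, 0],
    [0, 0, 0],
    [0, 0, 0],
    [0, 0, 0],
  ],
  jaw=[0.55, 0.6, 0.65, 0.7, 0.75, 0.75, 0.75, 0.75],
)

```text
time: 20.92
tool_pos: [0.4678, 0.301, 0.0486]
tool_rot: [3.141, -0.785, 1.482]
contact_force: [0.2, -0.5, -0.2]
opening: 0.069
grip_force: 0.0
```

apply_moves(
  delta_pos=[
    [0, 0, 0.06],
    [0, 0, 0.12],
    [0, 0, 0.2],
    [0, 0, 0.3],
    [0, 0, 0.4],
    [0, 0, 0.48],
    [0, 0, 0.48],
    [0, 0, 0.48],
  ],
  dr=[
    [0, 0, 0],
    [0, 0, 0],
    [0, 0, 0],
    [0, 0, 0],
    [0, 0, 0],
    [0, 0, 0],
    [0, 0, 0],
    [0, 0, 0],
  ],
  jaw=[0.75, 0.75, 0.75, 0.75, 0.75, 0.75, 0.75, 0.75],
)

```text
time: 21.58
tool_pos: [0.4683, 0.3009, 0.2424]
tool_rot: [3.134, -0.785, 1.487]
contact_force: [0.0, -0.7, -0.6]
opening: 0.0687
grip_force: 0.0
```

Run:
```python
from plan import *
from h import *
s=log(); 
p,R=grasp((.467,-.343),np.radians(-150),np.radians(45),.015); pre=p-.11*R[:,2]; print(pre)
q=seg(s['qpos'],pre+[0,0,.04],R)
cv2.imwrite('pics/s3raw.png',snap('scene'));cv2.imwrite('pics/w3raw.png',snap('wrist'))
```

```text
t21.6 q [0.001, 0.299, 1.826, 0.894, 1.127, -0.364] p [0.4683, 0.3009, 0.2424] r [3.134, -0.785, 1.487] F [0.0, -0.7, -0.6] op 0.0687 g 0.0
[ 0.52272589 -0.31082664  0.13434672]
calls 3 dp/call [0.045, -0.51, -0.057] dr/call [-0.91, 0.584, -0.501] margin 0.40 err 0.0000 q [-0.37, 0.87, 0.97, -0.6, 1.8, 0.69]
```

apply_moves(
  delta_pos=[
    [0.045, -0.1, 0],
    [0.045, -0.2, 0],
    [0.045, -0.3, 0],
    [0.045, -0.4, 0],
    [0.045, -0.51, 0],
    [0.045, -0.51, 0],
    [0.045, -0.51, 0],
  ],
  dr=[
    [-0.182, 0.117, -0.1],
    [-0.364, 0.234, -0.2],
    [-0.546, 0.35, -0.3],
    [-0.728, 0.467, -0.4],
    [-0.91, 0.584, -0.501],
    [-0.91, 0.584, -0.501],
    [-0.91, 0.584, -0.501],
  ],
  jaw=[0.72, 0.72, 0.72, 0.72, 0.72, 0.72, 0.72],
)

```text
time: 22.27
tool_pos: [0.4859, 0.0962, 0.2391]
tool_rot: [-2.954, -0.269, 1.127]
contact_force: [-0.0, -0.5, -0.6]
opening: 0.066
grip_force: 0.0
```

apply_moves(
  delta_pos=[
    [0.045, -0.1, 0],
    [0.045, -0.2, 0],
    [0.045, -0.3, 0],
    [0.045, -0.4, 0],
    [0.045, -0.51, 0],
    [0.045, -0.51, 0],
    [0.045, -0.51, 0],
  ],
  dr=[
    [-0.182, 0.117, -0.1],
    [-0.364, 0.234, -0.2],
    [-0.546, 0.35, -0.3],
    [-0.728, 0.467, -0.4],
    [-0.91, 0.584, -0.501],
    [-0.91, 0.584, -0.501],
    [-0.91, 0.584, -0.501],
  ],
  jaw=[0.72, 0.72, 0.72, 0.72, 0.72, 0.72, 0.72],
)

```text
time: 22.85
tool_pos: [0.5035, -0.1066, 0.238]
tool_rot: [-2.951, 0.27, 0.874]
contact_force: [-0.1, 0.2, -0.2]
opening: 0.0656
grip_force: 0.0
```

apply_moves(
  delta_pos=[
    [0.045, -0.1, 0],
    [0.045, -0.2, 0],
    [0.045, -0.3, 0],
    [0.045, -0.4, 0],
    [0.045, -0.51, 0],
    [0.045, -0.51, -0.08],
    [0.045, -0.51, -0.17],
    [0.045, -0.51, -0.17],
  ],
  dr=[
    [-0.182, 0.117, -0.1],
    [-0.364, 0.234, -0.2],
    [-0.546, 0.35, -0.3],
    [-0.728, 0.467, -0.4],
    [-0.91, 0.584, -0.501],
    [-0.91, 0.584, -0.501],
    [-0.91, 0.584, -0.501],
    [-0.91, 0.584, -0.501],
  ],
  jaw=[0.7, 0.7, 0.7, 0.7, 0.7, 0.7, 0.7, 0.7],
)

```text
time: 23.52
tool_pos: [0.5194, -0.3084, 0.1642]
tool_rot: [-3.121, 0.791, 0.535]
contact_force: [-1.6, 0.4, -1.4]
opening: 0.0643
grip_force: 0.0
```

Run:
```python
from plan import *
from h import *
s=log(); w=snap('wrist'); c=snap('scene'); t=snap('top')
p,R=grasp((.467,-.343),np.radians(-150),np.radians(45),.015); pre=p-.11*R[:,2]
q=seg(s['qpos'],pre,R)
# composite: wrist, scene crop of cradle, top of extractor/cradle
A=cv2.resize(w,(400,300));D=cv2.resize(c[60:180,130:290],(400,300),interpolation=cv2.INTER_CUBIC)
B=cv2.resize(c[210:330,250:410],(400,300),interpolation=cv2.INTER_CUBIC)
C=cv2.resize(t[140:260,140:300],(400,300),interpolation=cv2.INTER_CUBIC)
cv2.imwrite('pics/b1.png',np.vstack([np.hstack([A,D]),np.hstack([B,C])]))
for pt in((.467,-.343,.105),(.467,-.343,.005)):print(proj('wrist',pt,s)/1.28)
for y in(-.05,.05):
  Rc=E('z',-.089);P=np.array([.5034,.2973,.062])+Rc@[-.036,y,0]; print((proj('scene',P)-[250,210])*2.5+[0,300],(proj('top',P)-[140,140])*2.5+[400,300])
```

```text
t23.5 q [-0.373, 0.884, 0.986, -0.597, 1.799, 0.694] p [0.5194, -0.3084, 0.1642] r [-3.121, 0.791, 0.535] F [-1.6, 0.4, -1.4] op 0.0643 g 0.0
calls 1 dp/call [0.008, -0.006, -0.075] dr/call [-0.02, -0.024, 0.007] margin 0.40 err 0.0000 q [-0.37, 0.91, 1.01, -0.6, 1.74, 0.73]
[201.4361295  154.74984257]
[201.81320547  83.99055613]
[184.69639381 379.40807429] [504.14856772 485.42533018]
[241.31358663 451.15587948] [424.79555663 478.00984025]
```

View pics/b1.png

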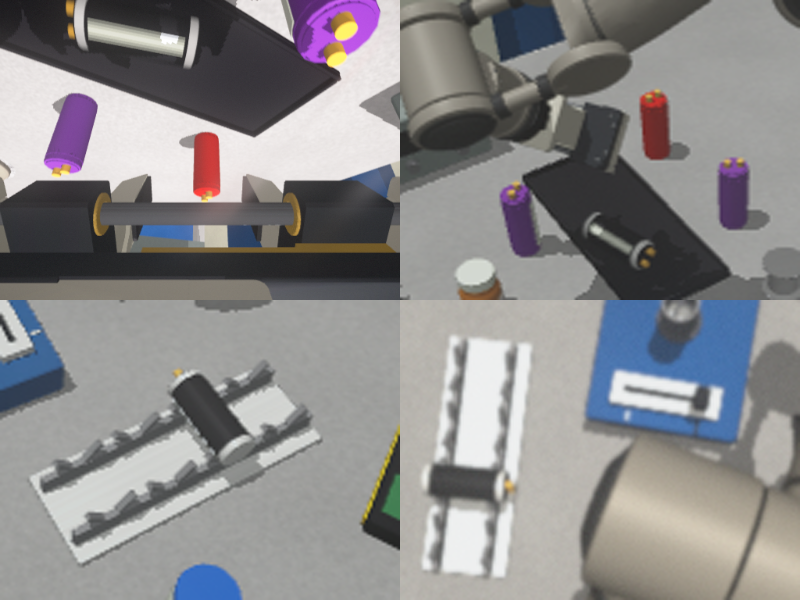

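Can A lies well in its notches in the lower panels. Can B has been knocked over and now lies in the tray, with its rims at about (592,222) and (643,248) in the scene panel and its terminals at (650,255). It can now be taken from above with the tool pointing down.

Run:
```python
from plan import *
from h import *
s=telemetry.observe()
a=ray('scene',192/2.5+130,222/2.5+60,.026);b=ray('scene',243/2.5+130,248/2.5+60,.026)
print('scene',a,b,np.linalg.norm(a-b),(a+b)/2)
a=ray('wrist',191*1.28,42*1.28,.026,s);b=ray('wrist',82*1.28,26*1.28,.026,s)
print('wrist',a,b,np.linalg.norm(a-b),(a+b)/2)
# upright tool-down pose, yaw 0 area, away over (.45,-.25) high
R=E('xyz',[np.pi,0,0]); 
for yaw in(-.3,0,.3,.6):
    print(yaw);seg(s['qpos'],np.array([.42,-.20,.30]),E('xyz',[np.pi,0,yaw]))
```

```text
scene [ 0.53322578 -0.2992479   0.026     ] [ 0.49991979 -0.21216856  0.026     ] 0.09323143385326975 [ 0.51657278 -0.25570823  0.026     ]
wrist [ 0.52554288 -0.30151481  0.026     ] [ 0.49036014 -0.20634708  0.026     ] 0.10146290541743277 [ 0.50795151 -0.25393094  0.026     ]
-0.3
calls 2 dp/call [-0.128, 0.138, 0.158] dr/call [0.088, -0.802, -0.777] margin 0.42 err 0.0000 q [-0.61, 0.18, 1.54, -0.0, 1.42, 1.26]
0
calls 2 dp/call [-0.128, 0.138, 0.158] dr/call [0.204, -0.767, -0.493] margin 0.41 err 0.0000 q [-0.61, 0.18, 1.54, -0.0, 1.42, 0.96]
0.3
calls 2 dp/call [-0.128, 0.138, 0.158] dr/call [0.313, -0.722, -0.209] margin 0.41 err 0.0000 q [-0.61, 0.18, 1.54, -0.0, 1.42, 0.66]
0.6
calls 2 dp/call [-0.128, 0.138, 0.158] dr/call [0.417, -0.665, 0.075] margin 0.41 err 0.0000 q [-0.61, 0.18, 1.54, -0.0, 1.42, 0.36]
```

Run:
```python
from plan import *
from h import *
s=telemetry.observe()
seg(s['qpos'],np.array([.49,-.22,.27]),E('xyz',[np.pi,0,-1.22]))
seg(s['qpos'],np.array([.49,-.22,.27]),E('xyz',[np.pi,0,-1.22]),4)
```

```text
calls 4 dp/call [-0.02, 0.056, 0.06] dr/call [-0.152, -0.417, -0.82] margin 0.41 err 0.0000 q [-0.56, 0.33, 1.41, 0.0, 1.39, 2.23]
calls 4 dp/call [-0.02, 0.056, 0.06] dr/call [-0.152, -0.417, -0.82] margin 0.41 err 0.0000 q [-0.56, 0.33, 1.41, 0.0, 1.39, 2.23]
```

apply_moves(
  delta_pos=[
    [0, 0, 0.1],
    [0, 0, 0.2],
    [-0.02, 0.056, 0.24],
    [-0.02, 0.056, 0.24],
    [-0.02, 0.056, 0.24],
    [-0.02, 0.056, 0.24],
  ],
  dr=[
    [0, 0, 0],
    [-0.152, -0.417, -0.82],
    [-0.152, -0.417, -0.82],
    [-0.152, -0.417, -0.82],
    [-0.152, -0.417, -0.82],
    [-0.152, -0.417, -0.82],
  ],
  jaw=[0.8, 0.8, 0.8, 0.8, 0.8, 0.8],
)

```text
time: 24.17
tool_pos: [0.5141, -0.2892, 0.2737]
tool_rot: [2.972, 0.595, -0.004]
contact_force: [0.6, 0.4, 0.8]
opening: 0.0737
grip_force: 0.0
```

apply_moves(
  delta_pos=[
    [-0.02, 0.056, 0],
    [-0.02, 0.056, 0],
    [-0.02, 0.056, 0],
    [-0.02, 0.056, 0],
    [-0.02, 0.056, 0],
  ],
  dr=[
    [-0.152, -0.417, -0.82],
    [-0.152, -0.417, -0.82],
    [-0.152, -0.417, -0.82],
    [-0.152, -0.417, -0.82],
    [-0.152, -0.417, -0.82],
  ],
  jaw=[0.8, 0.8, 0.8, 0.8, 0.8],
)

```text
time: 24.58
tool_pos: [0.5055, -0.2666, 0.2715]
tool_rot: [2.943, 0.382, -0.427]
contact_force: [-0.4, -0.6, 0.2]
opening: 0.0736
grip_force: 0.0
```

apply_moves(
  delta_pos=[
    [-0.02, 0.056, 0],
    [-0.02, 0.056, 0],
    [-0.02, 0.056, 0],
    [-0.02, 0.056, 0],
    [-0.02, 0.056, 0],
  ],
  dr=[
    [-0.152, -0.417, -0.82],
    [-0.152, -0.417, -0.82],
    [-0.152, -0.417, -0.82],
    [-0.152, -0.417, -0.82],
    [-0.152, -0.417, -0.82],
  ],
  jaw=[0.8, 0.8, 0.8, 0.8, 0.8],
)

```text
time: 25.0
tool_pos: [0.4973, -0.2437, 0.2705]
tool_rot: [3.005, 0.172, -0.818]
contact_force: [-0.6, 0.5, -0.2]
opening: 0.0731
grip_force: 0.0
```

apply_moves(
  delta_pos=[
    [-0.02, 0.056, 0],
    [-0.02, 0.056, 0],
    [-0.02, 0.056, 0],
    [-0.02, 0.056, 0],
    [-0.02, 0.056, 0],
    [-0.02, 0.056, 0],
    [-0.02, 0.056, 0],
  ],
  dr=[
    [-0.152, -0.417, -0.82],
    [-0.152, -0.417, -0.82],
    [-0.152, -0.417, -0.82],
    [-0.152, -0.417, -0.82],
    [-0.152, -0.417, -0.82],
    [-0.152, -0.417, -0.82],
    [-0.152, -0.417, -0.82],
  ],
  jaw=[0.8, 0.8, 0.8, 0.8, 0.8, 0.8, 0.8],
)

```text
time: 25.58
tool_pos: [0.4902, -0.2213, 0.2687]
tool_rot: [3.141, 0.002, -1.215]
contact_force: [-0.2, -0.1, -0.8]
opening: 0.0733
grip_force: 0.0
```

Run:
```python
from plan import *
from h import *
s=log()
seg(s['qpos'],np.array([.49,-.22,.27]),E('xyz',[np.pi,0,-1.22]))
w=snap('wrist'); cv2.imwrite('pics/w4raw.png',w)
import pickle; pickle.dump(s,open('s4.pkl','wb'))
for p in((.529,-.3,.026),(.495,-.209,.026)):print(proj('wrist',p,s))
```

```text
t25.6 q [-0.567, 0.338, 1.412, 0.001, 1.393, 2.218] p [0.4902, -0.2213, 0.2687] r [3.141, 0.002, -1.215] F [-0.2, -0.1, -0.8] op 0.0733 g 0.0
calls 1 dp/call [-0.001, 0.003, 0.003] dr/call [-0.003, -0.003, -0.011] margin 0.88 err 0.0000 q [-0.56, 0.33, 1.41, 0.0, 1.39, 2.23]
[244.23881601  90.78293445]
[244.80341107 168.31964556]
```

Run:
```python
from plan import *
from h import *
import pickle
s=pickle.load(open('s4.pkl','rb')); w=cv2.imread('pics/w4raw.png'); x0,y0=190,50
roi=w[y0:y0+175,x0:x0+110]; hsv=cv2.cvtColor(roi,cv2.COLOR_BGR2HSV)
for n,m in(("white",(hsv[...,2]>110)&(hsv[...,1]<60)),("brass",(hsv[...,1]>110)&(hsv[...,0]>12)&(hsv[...,0]<35)&(hsv[...,2]>90))):
    k,_,st,c=cv2.connectedComponentsWithStats(m.astype(np.uint8))
    for i in range(1,k):
        if st[i,4]>12: print(n,st[i]+[x0,y0,0,0,0],np.round(c[i]+[x0,y0],1))
```

```text
white [ 190   50   39  122 2422] [202.6  90.7]
white [223  91  34  10 278] [239.4  95.5]
white [220 100  31  76 644] [227.5 145. ]
white [285 190  15  35 280] [294.4 212.3]
white [190 210  44  15 349] [204.6 219.3]
brass [227 175   8   4  27] [230.2 176.6]
brass [236 176   8   7  49] [239.4 178.7]
```

```bash
python3 -c "
from h import *
save(cv2.imread('pics/w4raw.png'),'w4.png',(180,60,310,200),4)"
```

```text
(no output)
```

View pics/w4.png

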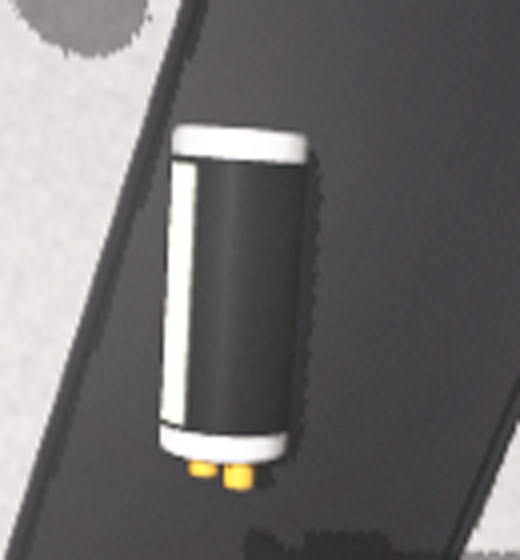

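The crop shows the can with its bottom end centred at (240,126) and its terminal end at (224,460), and the brass pointing down the picture.

Run:
```python
from plan import *
from h import *
import pickle
s=pickle.load(open('s4.pkl','rb'))
f=lambda u,v,z:ray('wrist',(u+.5)/4-.5+180,(v+.5)/4-.5+60,z,s)
a,b=f(240,126,.047),f(224,461,.047)
print('ridge',a,b,np.linalg.norm(a-b),(a+b)/2,'ang',np.degrees(np.arctan2(*(b-a)[[1,0]])))
print('widths',np.linalg.norm(f(172,145,.03)-f(308,145,.03)),np.linalg.norm(f(160,430,.03)-f(288,430,.03)))
a,b=f(240,145,.03),f(224,430,.03);print('axis line',a,b,np.degrees(np.arctan2(*(b-a)[[1,0]])))
psi=np.arctan2(*(b-a)[[1,0]])-np.pi
m=(f(240,126,.047)+f(224,461,.047))/2
print(psi); R=E('xyz',[np.pi,0,psi])
st=telemetry.observe()
q=seg(st['qpos'],np.array([m[0],m[1],.10]),R); q=seg(q,np.array([m[0],m[1],.013]),R); q=seg(q,np.array([m[0],m[1],.25]),R)
Rp=E('xyz',[np.pi,0,np.pi/2-.089]); pp=np.array([.5034,.2973,0])+E('z',-.089)@[.108,0,0]
q=seg(q,np.array([pp[0],pp[1],.2]),Rp)
```

```text
ridge [ 0.53320924 -0.29725755  0.047     ] [ 0.50399315 -0.20137273  0.047     ] 0.10023710755047895 [ 0.5186012  -0.24931514  0.047     ] ang 106.94596979676051
widths 0.04157888366223799 0.0416432800942024
axis line [ 0.53212135 -0.29236439  0.03      ] [ 0.50694259 -0.20713007  0.03      ] 106.45747354637496
-1.2835592268507858
calls 1 dp/call [0.071, -0.07, -0.421] dr/call [-0.004, -0.003, -0.135] margin 0.75 err 0.0000 q [-0.58, 0.56, 1.55, -0.0, 1.03, 2.27]
calls 1 dp/call [-0.0, 0.0, -0.218] dr/call [-0.0, -0.0, -0.0] margin 0.57 err 0.0000 q [-0.58, 0.68, 1.62, -0.0, 0.85, 2.27]
calls 1 dp/call [0.0, -0.0, 0.592] dr/call [0.0, 0.0, 0.0] margin 0.59 err 0.0000 q [-0.58, 0.42, 1.34, 0.0, 1.38, 2.27]
calls 6 dp/call [0.038, 0.224, -0.021] dr/call [-0.0, 0.0, 0.922] margin 0.85 err 0.0000 q [0.33, 0.65, 1.09, 0.0, 1.4, 0.42]
```

apply_moves(
  delta_pos=[
    [0.071, -0.07, -0.1],
    [0.071, -0.07, -0.2],
    [0.071, -0.07, -0.3],
    [0.071, -0.07, -0.4],
    [0.071, -0.07, -0.421],
    [0.071, -0.07, -0.421],
    [0.071, -0.07, -0.421],
  ],
  dr=[
    [-0.004, -0.003, -0.135],
    [-0.004, -0.003, -0.135],
    [-0.004, -0.003, -0.135],
    [-0.004, -0.003, -0.135],
    [-0.004, -0.003, -0.135],
    [-0.004, -0.003, -0.135],
    [-0.004, -0.003, -0.135],
  ],
  jaw=[0.72, 0.72, 0.72, 0.72, 0.72, 0.72, 0.72],
)

```text
time: 26.22
tool_pos: [0.5185, -0.2494, 0.0995]
tool_rot: [3.141, 0.001, -1.286]
contact_force: [1.1, -0.3, 0.3]
opening: 0.0665
grip_force: 0.0
```

apply_moves(
  delta_pos=[
    [0, 0, -0.06],
    [0, 0, -0.12],
    [0, 0, -0.17],
    [0, 0, -0.2],
    [0, 0, -0.205],
    [0, 0, -0.205],
    [0, 0, -0.205],
  ],
  dr=[
    [0, 0, 0],
    [0, 0, 0],
    [0, 0, 0],
    [0, 0, 0],
    [0, 0, 0],
    [0, 0, 0],
    [0, 0, 0],
  ],
  jaw=[0.72, 0.72, 0.72, 0.72, 0.72, 0.72, 0.72],
)

```text
time: 26.8
tool_pos: [0.5197, -0.2503, 0.0202]
tool_rot: [-3.138, -0.004, -1.287]
contact_force: [0.9, 0.3, 0.2]
opening: 0.0661
grip_force: 0.0
```

Run:
```python
from h import *
s=log()
```

```text
t26.8 q [-0.582, 0.666, 1.616, 0.001, 0.855, 2.276] p [0.5197, -0.2503, 0.0202] r [-3.138, -0.004, -1.287] F [0.9, 0.3, 0.2] op 0.0661 g 0.0
```

apply_moves(
  delta_pos=[
    [0, 0, -0.002],
    [0, 0, -0.002],
    [0, 0, -0.002],
    [0, 0, -0.002],
    [0, 0, -0.002],
    [0, 0, -0.002],
    [0, 0, -0.002],
    [0, 0, -0.002],
  ],
  dr=[
    [0, 0, 0],
    [0, 0, 0],
    [0, 0, 0],
    [0, 0, 0],
    [0, 0, 0],
    [0, 0, 0],
    [0, 0, 0],
    [0, 0, 0],
  ],
  jaw=[0.3, 0.3, 0.3, 0.3, 0.3, 0.3, 0.3, 0.3],
  force=35,
)

```text
time: 27.47
tool_pos: [0.5186, -0.2496, 0.0179]
tool_rot: [-3.139, -0.002, -1.288]
contact_force: [-0.9, 0.0, 4.9]
opening: 0.0412
grip_force: 35.0
```

apply_moves(
  delta_pos=[
    [0, 0, 0.06],
    [0, 0, 0.12],
    [0, 0, 0.2],
    [0, 0, 0.3],
    [0, 0, 0.4],
    [0, 0, 0.5],
    [0, 0, 0.59],
    [0, 0, 0.59],
  ],
  dr=[
    [0, 0, 0],
    [0, 0, 0],
    [0, 0, 0],
    [0, 0, 0],
    [0, 0, 0],
    [0, 0, 0],
    [0, 0, 0],
    [0, 0, 0],
  ],
  jaw=[0.3, 0.3, 0.3, 0.3, 0.3, 0.3, 0.3, 0.3],
)

```text
time: 28.13
tool_pos: [0.5206, -0.251, 0.2611]
tool_rot: [-3.132, -0.011, -1.288]
contact_force: [1.1, -2.2, -1.3]
opening: 0.0409
grip_force: 35.0
```

Run:
```python
from plan import *
from h import *
s=log()
Rp=E('xyz',[np.pi,0,np.pi/2-.089]); pp=np.array([.5034,.2973,0])+E('z',-.089)@[.108,0,0];print(pp)
q=seg(s['qpos'],np.array([pp[0],pp[1],.25]),Rp,4)
```

```text
t28.1 q [-0.582, 0.409, 1.327, 0.001, 1.391, 2.277] p [0.5206, -0.251, 0.2611] r [-3.132, -0.011, -1.288] F [1.1, -2.2, -1.3] op 0.0409 g 35.0
[0.61097255 0.28770068 0.        ]
calls 4 dp/call [0.056, 0.337, -0.007] dr/call [-0.008, 0.007, 1.385] margin 0.86 err 0.0000 q [0.33, 0.62, 1.0, 0.0, 1.52, 0.42]
```

apply_moves(
  delta_pos=[
    [0.038, 0.225, 0],
    [0.038, 0.225, 0],
    [0.038, 0.225, 0],
    [0.038, 0.225, 0],
    [0.038, 0.225, 0],
  ],
  dr=[
    [0, 0, 0.923],
    [0, 0, 0.923],
    [0, 0, 0.923],
    [0, 0, 0.923],
    [0, 0, 0.923],
  ],
  jaw=[0.3, 0.3, 0.3, 0.3, 0.3],
)

```text
time: 28.55
tool_pos: [0.5331, -0.1582, 0.2522]
tool_rot: [-3.141, 0.001, -0.822]
contact_force: [-0.4, 0.4, -2.1]
opening: 0.0412
grip_force: 35.0
```

apply_moves(
  delta_pos=[
    [0.038, 0.225, 0],
    [0.038, 0.225, 0],
    [0.038, 0.225, 0],
    [0.038, 0.225, 0],
    [0.038, 0.225, 0],
  ],
  dr=[
    [0, 0, 0.923],
    [0, 0, 0.923],
    [0, 0, 0.923],
    [0, 0, 0.923],
    [0, 0, 0.923],
  ],
  jaw=[0.3, 0.3, 0.3, 0.3, 0.3],
)

```text
time: 28.97
tool_pos: [0.5484, -0.0689, 0.2525]
tool_rot: [-3.14, 0.001, -0.364]
contact_force: [0.2, -0.3, -1.5]
opening: 0.0413
grip_force: 35.0
```

apply_moves(
  delta_pos=[
    [0.038, 0.225, 0],
    [0.038, 0.225, 0],
    [0.038, 0.225, 0],
    [0.038, 0.225, 0],
    [0.038, 0.225, 0],
  ],
  dr=[
    [0, 0, 0.923],
    [0, 0, 0.923],
    [0, 0, 0.923],
    [0, 0, 0.923],
    [0, 0, 0.923],
  ],
  jaw=[0.3, 0.3, 0.3, 0.3, 0.3],
)

```text
time: 29.38
tool_pos: [0.5638, 0.0206, 0.2527]
tool_rot: [-3.14, 0.0, 0.095]
contact_force: [0.6, -0.3, -2.6]
opening: 0.0416
grip_force: 35.0
```

apply_moves(
  delta_pos=[
    [0.038, 0.225, 0],
    [0.038, 0.225, 0],
    [0.038, 0.225, 0],
    [0.038, 0.225, 0],
    [0.038, 0.225, 0],
  ],
  dr=[
    [0, 0, 0.923],
    [0, 0, 0.923],
    [0, 0, 0.923],
    [0, 0, 0.923],
    [0, 0, 0.923],
  ],
  jaw=[0.3, 0.3, 0.3, 0.3, 0.3],
)

```text
time: 29.8
tool_pos: [0.5791, 0.1102, 0.2527]
tool_rot: [-3.14, 0.0, 0.555]
contact_force: [-0.5, -0.4, -1.5]
opening: 0.041
grip_force: 35.0
```

apply_moves(
  delta_pos=[
    [0.038, 0.225, 0],
    [0.038, 0.225, 0],
    [0.038, 0.225, 0],
    [0.038, 0.225, 0],
    [0.038, 0.225, 0],
  ],
  dr=[
    [0, 0, 0.923],
    [0, 0, 0.923],
    [0, 0, 0.923],
    [0, 0, 0.923],
    [0, 0, 0.923],
  ],
  jaw=[0.3, 0.3, 0.3, 0.3, 0.3],
)

```text
time: 30.22
tool_pos: [0.5945, 0.1999, 0.2527]
tool_rot: [-3.139, 0.0, 1.015]
contact_force: [-0.2, -2.2, -3.0]
opening: 0.0413
grip_force: 35.0
```

apply_moves(
  delta_pos=[
    [0.038, 0.225, 0],
    [0.038, 0.225, 0],
    [0.038, 0.225, 0],
    [0.038, 0.225, 0],
    [0.038, 0.225, 0],
    [0.038, 0.225, 0],
    [0.038, 0.225, 0],
  ],
  dr=[
    [0, 0, 0.923],
    [0, 0, 0.923],
    [0, 0, 0.923],
    [0, 0, 0.923],
    [0, 0, 0.923],
    [0, 0, 0.923],
    [0, 0, 0.923],
  ],
  jaw=[0.3, 0.3, 0.3, 0.3, 0.3, 0.3, 0.3],
)

```text
time: 30.8
tool_pos: [0.6099, 0.289, 0.2535]
tool_rot: [-3.14, -0.001, 1.473]
contact_force: [-0.5, 0.4, -2.1]
opening: 0.0412
grip_force: 35.0
```

Run:
```python
from plan import *
from h import *
s=log()
Rp=E('xyz',[np.pi,0,np.pi/2-.089]); pp=np.array([.5034,.2973,0])+E('z',-.089)@[.108,0,0];print(pp)
q=seg(s['qpos'],np.array([pp[0],pp[1],.085]),Rp)
```

```text
t30.8 q [0.328, 0.619, 0.997, 0.001, 1.527, 0.427] p [0.6099, 0.289, 0.2535] r [-3.14, -0.001, 1.473] F [-0.5, 0.4, -2.1] op 0.0412 g 35.0
[0.61097255 0.28770068 0.        ]
calls 1 dp/call [0.003, -0.003, -0.421] dr/call [-0.002, -0.003, 0.018] margin 0.88 err 0.0000 q [0.33, 0.74, 1.24, 0.0, 1.16, 0.42]
```

apply_moves(
  delta_pos=[
    [0.005, -0.003, -0.1],
    [0.005, -0.003, -0.2],
    [0.005, -0.003, -0.3],
    [0.005, -0.003, -0.38],
    [0.005, -0.003, -0.421],
    [0.005, -0.003, -0.421],
    [0.005, -0.003, -0.421],
  ],
  dr=[
    [0, 0, 0.018],
    [0, 0, 0.018],
    [0, 0, 0.018],
    [0, 0, 0.018],
    [0, 0, 0.018],
    [0, 0, 0.018],
    [0, 0, 0.018],
  ],
  jaw=[0.3, 0.3, 0.3, 0.3, 0.3, 0.3, 0.3],
)

```text
time: 31.38
tool_pos: [0.6116, 0.2884, 0.0849]
tool_rot: [-3.139, -0.0, 1.486]
contact_force: [0.6, -0.4, -1.3]
opening: 0.0412
grip_force: 35.0
```

apply_moves(
  delta_pos=[
    [0, 0, -0.015],
    [0, 0, -0.03],
    [0, 0, -0.045],
    [0, 0, -0.06],
    [0, 0, -0.07],
    [0, 0, -0.076],
    [0, 0, -0.076],
    [0, 0, -0.076],
  ],
  dr=[
    [0, 0, 0],
    [0, 0, 0],
    [0, 0, 0],
    [0, 0, 0],
    [0, 0, 0],
    [0, 0, 0],
    [0, 0, 0],
    [0, 0, 0],
  ],
  jaw=[0.3, 0.3, 0.3, 0.3, 0.3, 0.3, 0.3, 0.3],
)

```text
time: 32.05
tool_pos: [0.6126, 0.2895, 0.0554]
tool_rot: [3.141, -0.002, 1.489]
contact_force: [3.7, -0.0, 0.9]
opening: 0.0414
grip_force: 35.0
```

apply_moves(
  delta_pos=[
    [0.004, 0, -0.003],
    [0.004, 0, -0.005],
    [0.004, 0, -0.005],
    [0.004, 0, -0.005],
  ],
  dr=[
    [0, 0, 0],
    [0, 0, 0],
    [0, 0, 0],
    [0, 0, 0],
  ],
  jaw=[0.3, 0.3, 0.3, 0.3],
)

```text
time: 32.38
tool_pos: [0.6136, 0.2896, 0.0542]
tool_rot: [-3.141, -0.002, 1.489]
contact_force: [-0.9, -1.5, 7.8]
opening: 0.0415
grip_force: 35.0
```

apply_moves(
  delta_pos=[
    [0, 0, 0],
    [0, 0, 0],
    [0, 0, 0],
    [0, 0, 0],
    [0, 0, 0],
    [0, 0, 0],
    [0, 0, 0],
    [0, 0, 0],
  ],
  dr=[
    [0, 0, 0],
    [0, 0, 0],
    [0, 0, 0],
    [0, 0, 0],
    [0, 0, 0],
    [0, 0, 0],
    [0, 0, 0],
    [0, 0, 0],
  ],
  jaw=[0.5, 0.55, 0.6, 0.65, 0.7, 0.72, 0.72, 0.72],
)

```text
time: 33.05
tool_pos: [0.613, 0.2893, 0.0525]
tool_rot: [-3.14, -0.001, 1.49]
contact_force: [-0.7, -0.2, -0.2]
opening: 0.0657
grip_force: 0.0
```

apply_moves(
  delta_pos=[
    [0, 0, 0.06],
    [0, 0, 0.12],
    [0, 0, 0.2],
    [0, 0, 0.3],
    [0, 0, 0.4],
    [0, 0, 0.48],
    [0, 0, 0.48],
    [0, 0, 0.48],
  ],
  dr=[
    [0, 0, 0],
    [0, 0, 0],
    [0, 0, 0],
    [0, 0, 0],
    [0, 0, 0],
    [0, 0, 0],
    [0, 0, 0],
    [0, 0, 0],
  ],
  jaw=[0.72, 0.72, 0.72, 0.72, 0.72, 0.72, 0.72, 0.72],
)

```text
time: 33.72
tool_pos: [0.6139, 0.2896, 0.2474]
tool_rot: [3.138, -0.003, 1.49]
contact_force: [0.1, -0.6, -0.3]
opening: 0.0661
grip_force: 0.0
```

Run:
```python
from plan import *
from h import *
s=log()
# next: above fader at off (.5744,.0035), yaw -.153 or -.153+pi
for y in(-.153,np.pi-.153):
    seg(s['qpos'],np.array([.5744,.0035,.26]),E('xyz',[np.pi,0,y]))
c=snap('scene'); t=snap('top'); w=snap('wrist'); cv2.imwrite('pics/s5raw.png',c);cv2.imwrite('pics/t5raw.png',t);cv2.imwrite('pics/w5raw.png',w)
# brass + rim centroids, scene, near cradle
hsv=cv2.cvtColor(c,cv2.COLOR_BGR2HSV)
Rc=E('z',-.089)
for xl in(-.036,.108):
    for y in(-.054,-.048,.048):
        P=np.array([.5034,.2973,.062])+Rc@[xl,y,0]; print(xl,y,'scene',np.round(proj('scene',P),1),'top',np.round(proj('top',P),1))
for nm,im,(x0,y0,x1,y1) in(("scene",c,(250,210,410,330)),("top",t,(140,140,240,260))):
    h=cv2.cvtColor(im[y0:y1,x0:x1],cv2.COLOR_BGR2HSV)
    for n,m in(("brass",(h[...,1]>110)&(h[...,0]>12)&(h[...,0]<30)&(h[...,2]>90)),("dark",(h[...,2]<60))):
        k,_,st,ce=cv2.connectedComponentsWithStats(m.astype(np.uint8))
        for i in range(1,k):
            if st[i,4]>(3 if n=="brass" else 100): print(nm,n,st[i].tolist(),np.round(ce[i]+[x0,y0],1))
```

```text
t33.7 q [0.327, 0.626, 1.0, 0.001, 1.511, 0.408] p [0.6139, 0.2896, 0.2474] r [3.138, -0.003, 1.49] F [0.1, -0.6, -0.3] op 0.0661 g 0.0
calls 4 dp/call [-0.025, -0.179, 0.008] dr/call [0.0, 0.002, -0.821] margin 0.97 err 0.0000 q [-0.13, 0.41, 1.33, 0.0, 1.4, 1.6]
calls 3 dp/call [-0.033, -0.238, 0.011] dr/call [-0.003, 0.0, 0.999] margin 0.97 err 0.0000 q [-0.13, 0.41, 1.33, 0.0, 1.4, -1.55]
-0.036 -0.054 scene [323.  240.7] top [182.9 214.3]
-0.036 -0.048 scene [324.3 242.3] top [181.  214.1]
-0.036 0.048 scene [346.  269.9] top [150.6 211.3]
0.108 -0.054 scene [277.6 262.6] top [187.8 169.2]
0.108 -0.048 scene [278.8 264.4] top [185.9 169. ]
0.108 0.048 scene [298.7 294.6] top [155.7 166.1]
scene brass [70, 28, 3, 2, 5] [320.8 238.4]
scene brass [23, 51, 3, 3, 6] [274.  262.2]
scene brass [145, 50, 15, 39, 59] [402.  279.8]
scene dark [25, 0, 57, 23, 270] [312.8 217.7]
scene dark [2, 16, 38, 19, 122] [276.2 237. ]
scene dark [69, 30, 29, 32, 349] [333.5 256.1]
scene dark [145, 55, 15, 44, 242] [403.7 292.4]
scene dark [33, 66, 17, 17, 144] [291.  283.5]
top brass [47, 31, 2, 2, 4] [187.5 171.5]
top brass [42, 73, 3, 3, 7] [183. 214.]
```

Run:
```python
from plan import *
from h import *
st=dict(tool_pos=[.6139,.2896,.2474],tool_rot=[3.138,-.003,1.49])
w=cv2.cvtColor(cv2.imread('pics/w5raw.png'),cv2.COLOR_BGR2GRAY).astype(int)
t=cv2.cvtColor(cv2.imread('pics/t5raw.png'),cv2.COLOR_BGR2GRAY).astype(int)
c=cv2.cvtColor(cv2.imread('pics/s5raw.png'),cv2.COLOR_BGR2GRAY).astype(int)
Rc=E('z',-.089)
def prof(nm,im,xl,y,st=None):
    o=[]
    for d in np.arange(-.034,.0345,.004):
        u,v=proj(nm,np.array([.5034,.2973,.062])+Rc@[xl+d,y,0],st); u,v=int(round(u)),int(round(v)); o.append(im[v,u] if 0<=u<512 and 0<=v<384 else -1)
    print(nm,xl,y,*o)
def prl(nm,im,xl,st=None):
    o=[]
    for d in np.arange(-.066,.0665,.004):
        u,v=proj(nm,np.array([.5034,.2973,.062+.021])+Rc@[xl,d,0],st); u,v=int(round(u)),int(round(v)); o.append(im[v,u] if 0<=u<512 and 0<=v<384 else -1)
    print(nm,'along',xl,*o)
for y in(0,.015,-.015,.025):
    prof('wrist',w,.108,y,st); prof('wrist',w,-.036,y,st)
for y in(-.02,0,.02): prof('top',t,-.036,y); prof('top',t,.108,y)
prl('wrist',w,.108,st);prl('top',t,-.036);prl('scene',c,-.036);prl('scene',c,.108)
```

```text
wrist 0.108 0 253 253 191 188 190 129 174 112 68 70 69 68 67 68 76 141 253 253
wrist -0.036 0 253 253 253 253 67 65 65 64 65 64 63 64 64 66 66 113 253 253
wrist 0.108 0.015 253 253 191 192 192 126 172 126 68 67 67 67 68 68 74 70 253 253
wrist -0.036 0.015 185 185 186 186 67 65 65 64 64 65 64 59 64 61 63 111 234 237
wrist 0.108 -0.015 139 137 155 156 154 192 230 156 76 78 85 88 77 77 74 72 179 180
wrist -0.036 -0.015 91 90 88 87 70 71 72 74 77 87 78 73 71 69 68 156 117 137
wrist 0.108 0.025 186 186 185 186 185 120 173 134 63 67 67 65 66 67 71 70 253 253
wrist -0.036 0.025 253 190 187 186 65 65 64 63 65 62 61 61 60 61 62 76 184 184
top -0.036 -0.02 215 185 178 133 85 67 65 73 77 79 75 70 69 78 216 238 240 240
top 0.108 -0.02 176 177 169 144 128 192 159 106 77 77 75 73 70 80 217 236 240 240
top -0.036 0 127 137 131 110 98 103 106 95 90 92 89 88 89 89 91 91 89 91
top 0.108 0 174 176 175 138 142 175 185 94 74 76 75 71 66 90 173 238 240 240
top -0.036 0.02 121 123 118 113 111 115 125 130 133 139 143 141 140 125 119 108 89 88
top 0.108 0.02 90 93 99 88 92 145 133 99 72 63 61 64 60 70 91 113 133 157
wrist along 0.108 210 215 212 216 226 252 253 78 77 76 76 78 77 77 75 77 76 70 71 68 70 68 66 66 65 64 65 64 181 181 127 192 130 203
top along -0.036 145 157 187 174 227 232 198 80 74 74 78 82 88 88 91 90 96 107 128 135 136 138 137 141 132 124 110 102 109 111 111 125 132 137
scene along -0.036 172 173 170 170 167 209 58 58 57 57 58 58 58 57 58 57 51 52 51 51 51 52 51 52 51 52 51 108 141 142 119 115 79 123
scene along 0.108 170 168 168 170 173 215 216 137 60 60 61 61 61 62 61 62 61 61 55 54 56 56 56 55 56 55 55 59 143 142 122 120 118 150
```

Both cans read as seated: their sleeve profiles and positions match the notch centres, and the brass is on the -y side. Next I slide the fader to full.

apply_moves(
  delta_pos=[
    [-0.033, -0.238, 0.011],
    [-0.033, -0.238, 0.011],
    [-0.033, -0.238, 0.011],
    [-0.033, -0.238, 0.011],
    [-0.033, -0.238, 0.011],
  ],
  dr=[
    [0, 0, 0.999],
    [0, 0, 0.999],
    [0, 0, 0.999],
    [0, 0, 0.999],
    [0, 0, 0.999],
  ],
  jaw=[0.65, 0.65, 0.65, 0.65, 0.65],
)

```text
time: 34.28
tool_pos: [0.5994, 0.1928, 0.2475]
tool_rot: [-3.137, -0.002, 1.992]
contact_force: [-0.1, 0.8, -0.7]
opening: 0.0597
grip_force: 0.0
```

apply_moves(
  delta_pos=[
    [-0.033, -0.238, 0.011],
    [-0.033, -0.238, 0.011],
    [-0.033, -0.238, 0.011],
    [-0.033, -0.238, 0.011],
    [-0.033, -0.238, 0.011],
  ],
  dr=[
    [0, 0, 0.999],
    [0, 0, 0.999],
    [0, 0, 0.999],
    [0, 0, 0.999],
    [0, 0, 0.999],
  ],
  jaw=[0.65, 0.65, 0.65, 0.65, 0.65],
)

```text
time: 34.7
tool_pos: [0.5864, 0.0983, 0.2524]
tool_rot: [-3.139, -0.003, 2.488]
contact_force: [0.5, -0.1, -0.6]
opening: 0.0597
grip_force: 0.0
```

apply_moves(
  delta_pos=[
    [-0.033, -0.238, 0.011],
    [-0.033, -0.238, 0.011],
    [-0.033, -0.238, 0.011],
    [-0.033, -0.238, 0.011],
    [-0.033, -0.238, 0.011],
    [-0.033, -0.238, 0.011],
    [-0.033, -0.238, 0.011],
  ],
  dr=[
    [0, 0, 0.999],
    [0, 0, 0.999],
    [0, 0, 0.999],
    [0, 0, 0.999],
    [0, 0, 0.999],
    [0, 0, 0.999],
    [0, 0, 0.999],
  ],
  jaw=[0.65, 0.65, 0.65, 0.65, 0.65, 0.65, 0.65],
)

```text
time: 35.28
tool_pos: [0.5735, 0.005, 0.2573]
tool_rot: [-3.14, -0.002, 2.984]
contact_force: [0.8, -0.1, 0.3]
opening: 0.0598
grip_force: 0.0
```

Run:
```python
from plan import *
from h import *
s=log()
seg(s['qpos'],np.array([.5744,.0035,.079]),E('xyz',[np.pi,0,np.pi-.153]))
# cans unobstructed now; nozzle rim on spigot
t=snap('top'); c=snap('scene'); g=cv2.cvtColor(c,cv2.COLOR_BGR2GRAY)
cv2.imwrite('pics/s6raw.png',c); cv2.imwrite('pics/t6raw.png',t)
a=cv2.cvtColor(cv2.imread('pics/s5raw.png'),cv2.COLOR_BGR2GRAY)
for xl in(-.036,.108):
  for z in(.083,):
    o=[]
    for d in np.arange(-.034,.0345,.004):
        u,v=proj('top',np.array([.5034,.2973,.062])+E('z',-.089)@[xl+d,.0,0]).round().astype(int); o.append(int(t[v,u].mean()))
    print('top',xl,*o)
b=cv2.imread('pics/s3raw.png')
x,y=proj('scene',[.68,.0313,.166]).round().astype(int)
n0=cv2.cvtColor(b,cv2.COLOR_BGR2GRAY)[y-12:y+12,x-12:x+12]; m=cv2.matchTemplate(g[y-30:y+30,x-30:x+30],n0,cv2.TM_CCOEFF_NORMED)
print('nozzle match',cv2.minMaxLoc(m),'expect loc (18,18)')
```

```text
t35.3 q [-0.124, 0.413, 1.331, -0.001, 1.4, -1.537] p [0.5735, 0.005, 0.2573] r [-3.14, -0.002, 2.984] F [0.8, -0.1, 0.3] op 0.0598 g 0.0
calls 1 dp/call [0.002, -0.004, -0.446] dr/call [0.002, -0.004, 0.01] margin 0.71 err 0.0000 q [-0.13, 0.58, 1.57, 0.0, 0.99, -1.55]
top -0.036 184 172 170 154 77 68 71 72 77 78 77 73 72 101 178 238 238 239
top 0.108 170 173 173 139 143 180 189 96 78 78 77 73 73 89 172 237 238 238
nozzle match (-0.48723268508911133, 0.9998815655708313, (36, 0), (18, 18)) expect loc (18,18)
```

apply_moves(
  delta_pos=[
    [0.002, -0.004, -0.1],
    [0.002, -0.004, -0.2],
    [0.002, -0.004, -0.3],
    [0.002, -0.004, -0.38],
    [0.002, -0.004, -0.446],
    [0.002, -0.004, -0.446],
    [0.002, -0.004, -0.446],
  ],
  dr=[
    [0, 0, 0.01],
    [0, 0, 0.01],
    [0, 0, 0.01],
    [0, 0, 0.01],
    [0, 0, 0.01],
    [0, 0, 0.01],
    [0, 0, 0.01],
  ],
  jaw=[0.6, 0.6, 0.6, 0.6, 0.6, 0.6, 0.6],
)

```text
time: 35.97
tool_pos: [0.5737, 0.0028, 0.0787]
tool_rot: [-3.14, -0.004, 2.992]
contact_force: [0.6, 0.3, 0.1]
opening: 0.0552
grip_force: 0.0
```

apply_moves(
  delta_pos=[
    [0, 0, 0],
    [0, 0, 0],
    [0, 0, 0],
    [0, 0, 0],
    [0, 0, 0],
    [0, 0, 0],
    [0, 0, 0],
    [0, 0, 0],
  ],
  dr=[
    [0, 0, 0],
    [0, 0, 0],
    [0, 0, 0],
    [0, 0, 0],
    [0, 0, 0],
    [0, 0, 0],
    [0, 0, 0],
    [0, 0, 0],
  ],
  jaw=[0.1, 0.1, 0.1, 0.1, 0.1, 0.1, 0.1, 0.1],
  force=20,
)

```text
time: 36.63
tool_pos: [0.5748, 0.0036, 0.0803]
tool_rot: [3.141, 0.001, 2.993]
contact_force: [-0.1, 5.9, 3.3]
opening: 0.0197
grip_force: 20.0
```

apply_moves(
  delta_pos=[
    [0.006, 0.037, 0],
    [0.012, 0.074, 0],
    [0.017, 0.111, 0],
    [0.023, 0.148, 0],
    [0.029, 0.185, 0],
    [0.034, 0.222, 0],
    [0.034, 0.222, 0],
    [0.034, 0.222, 0],
  ],
  dr=[
    [0, 0, 0],
    [0, 0, 0],
    [0, 0, 0],
    [0, 0, 0],
    [0, 0, 0],
    [0, 0, 0],
    [0, 0, 0],
    [0, 0, 0],
  ],
  jaw=[0.1, 0.1, 0.1, 0.1, 0.1, 0.1, 0.1, 0.1],
)

```text
time: 37.3
tool_pos: [0.5892, 0.0915, 0.0804]
tool_rot: [-3.141, 0.002, 2.994]
contact_force: [3.1, 0.5, 3.0]
opening: 0.0198
grip_force: 20.0
```

apply_moves(
  delta_pos=[
    [0.001, 0.005, 0],
    [0.001, 0.005, 0],
    [0.001, 0.005, 0],
    [0.001, 0.005, 0],
  ],
  dr=[
    [0, 0, 0],
    [0, 0, 0],
    [0, 0, 0],
    [0, 0, 0],
  ],
  jaw=[0.1, 0.1, 0.1, 0.1],
)

```text
time: 37.63
tool_pos: [0.5893, 0.0925, 0.0804]
tool_rot: [-3.141, 0.002, 2.992]
contact_force: [4.1, 0.1, 4.6]
opening: 0.0199
grip_force: 20.0
```

apply_moves(
  delta_pos=[
    [0.001, 0.006, 0],
    [0.001, 0.006, 0],
    [0.001, 0.006, 0],
    [0.001, 0.006, 0],
  ],
  dr=[
    [0, 0, 0],
    [0, 0, 0],
    [0, 0, 0],
    [0, 0, 0],
  ],
  jaw=[0.1, 0.1, 0.1, 0.1],
)

```text
time: 37.97
tool_pos: [0.5894, 0.0928, 0.0804]
tool_rot: [-3.138, 0.001, 2.992]
contact_force: [1.9, -7.9, 6.8]
opening: 0.0199
grip_force: 20.0
```

apply_moves(
  delta_pos=[
    [0, 0, 0],
    [0, 0, 0],
    [0, 0, 0],
    [0, 0, 0.1],
    [0, 0, 0.2],
    [0, 0, 0.3],
    [0, 0, 0.4],
    [0, 0, 0.4],
  ],
  dr=[
    [0, 0, 0],
    [0, 0, 0],
    [0, 0, 0],
    [0, 0, 0],
    [0, 0, 0],
    [0, 0, 0],
    [0, 0, 0],
    [0, 0, 0],
  ],
  jaw=[0.5, 0.6, 0.6, 0.6, 0.6, 0.6, 0.6, 0.6],
)

```text
time: 38.63
tool_pos: [0.5916, 0.0957, 0.248]
tool_rot: [3.141, 0.012, 2.994]
contact_force: [0.6, -0.1, 0.1]
opening: 0.0551
grip_force: 0.0
```

apply_moves(
  delta_pos=[
    [-0.3, -0.3, 0.1],
    [-0.3, -0.3, 0.1],
    [-0.3, -0.3, 0.1],
    [-0.3, -0.3, 0.1],
    [-0.3, -0.3, 0.1],
    [-0.3, -0.3, 0.1],
    [-0.3, -0.3, 0.1],
  ],
  dr=[
    [0, 0, 0],
    [0, 0, 0],
    [0, 0, 0],
    [0, 0, 0],
    [0, 0, 0],
    [0, 0, 0],
    [0, 0, 0],
  ],
  jaw=[0.6, 0.6, 0.6, 0.6, 0.6, 0.6, 0.6],
)

```text
time: 39.22
tool_pos: [0.4688, -0.0245, 0.2793]
tool_rot: [-3.141, -0.001, 2.992]
contact_force: [0.3, 0.3, 0.1]
opening: 0.055
grip_force: 0.0
```

Run:
```python
from plan import *
from h import *
s=log(); c=snap('scene'); g=cv2.cvtColor(c,cv2.COLOR_BGR2GRAY)
b=cv2.cvtColor(cv2.imread('pics/s3raw.png'),cv2.COLOR_BGR2GRAY); b6=cv2.cvtColor(cv2.imread('pics/s6raw.png'),cv2.COLOR_BGR2GRAY)
def match(n,ref,P,r=12):
    x,y=proj('scene',P).round().astype(int); m=cv2.matchTemplate(g[y-30:y+30,x-30:x+30],ref[y-r:y+r,x-r:x+r],cv2.TM_CCOEFF_NORMED); print(n,cv2.minMaxLoc(m)[1:2],np.array(cv2.minMaxLoc(m)[3])-(30-r))
match('nozzle',b,[.68,.0313,.166])
for xl in(-.036,.108): match('can',b6,np.array([.5034,.2973,.062])+E('z',-.089)@[xl,0,0])
for n,P in(("full",(.589,.0925,.104)),("off",(.5746,.0035,.104))):
    x,y=proj('scene',P).round().astype(int); print(n,x,y,g[y-3:y+4,x-3:x+4].mean())
```

```text
t39.2 q [-0.215, 0.201, 1.572, -0.001, 1.37, -1.636] p [0.4688, -0.0245, 0.2793] r [-3.141, -0.001, 2.992] F [0.3, 0.3, 0.1] op 0.0550 g 0.0
nozzle (0.9998970627784729,) [0 0]
can (0.9998955130577087,) [0 0]
can (0.9999185800552368,) [0 0]
full 253 214 87.81632653061224
off 241 192 118.59183673469387
```

Run:
```python
from h import *
c=snap('scene'); g=cv2.cvtColor(c,cv2.COLOR_BGR2GRAY)
x0,y0=225,180; k,_,st,ce=cv2.connectedComponentsWithStats((g[y0:y0+60,x0:x0+50]<55).astype(np.uint8))
for i in range(1,k):
    if st[i,4]>15: print(st[i],ce[i]+[x0,y0])
for y in(0,.09): print(proj('scene',[.5746+.153*y,.0035+.988*y,.09]))
```

```text
[ 0  0 15  7 67] [230.01492537 182.2238806 ]
[ 23  33  11  13 101] [252.85148515 219.35643564]
[241.05198576 195.29272263]
[253.65877146 217.36560584]
```

The fader grip's dark blob is at (253,219), against (254,217) predicted for full, so I hand in.

```bash
python3 -c "
from h import *
print(job.hand_in())"
```

```text
the job is handed in; nothing more can be done
None
```

Job handed in, verdict not shown: the fader went to off first and to full last, the nozzle is home on the spigot, and both cans from the tray (one was knocked over mid-run) lie in the cradle with terminals towards the extractor; the end state was checked in the camera images.

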